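# Pack the probe and latch its carrying case

### The job

Put the heavy-headed steel probe into the two saddles of the open carrying case, its head in the wide saddle, gripping it at its balance point so that it stays level all the way. Then close the lid, hook the draw latch's loop over the keeper on the lid, and press the latch lever down flat until it has gone over centre and holds the lid down tight. Leave the other things on the bench where they stand.

Things in the scene. Friction and masses are not known exactly. Their poses are not given: they have to be found in the camera images.
- case: Grey carrying case, fixed. Origin: centre of its box part's underside; x from the sloped front to the hinge, y along the front, z up. Box 150 (x) by 212 (y) by 80 high, walls 6, floor 12 thick; a rubber gasket strip inside the front rim stands 6 above it. In front a wedge whose face falls at 40 degrees from the rim edge (x -75, z 80) to (x -144, z 22) carries the draw latch at y -50.
- cradle (a point): Where the probe's balance point must lie: on the axis (along case y, 56 above the bench) of two black V saddles in the case; case coordinates (-5, 34, 56). Wide saddle (head, 26 long) centred 40 towards +y, narrow one (shaft, 20 long) 80 towards -y; 44 free below. The open lid, hinged 80 behind, blocks an upright gripper: lean it back towards the case's front by about 30 degrees.
- probe_balance (a point): Centre of mass of the probe, on its axis; grip here. Turned steel, loose, about 0.45 kg, 180 long. x runs along it from head to thin end. Head: diameter 36, x -61 to -16; shaft: diameter 18, x -16 to 109; stub: diameter 12, to 119. At the start it lies level in the bench rest, axis 56 above the bench.
- probe_head (a point): Middle of the probe's head, 38.5 from the balance point along the probe's -x.
- rest: White bench rest, fixed, where the probe lies at the start: base 165 by 75 by 12 and two V saddles (wide centred at x -40, narrow at x 80), the probe along its x. Origin on the bench under the probe's balance point.
- lid (a joint): Lid angle, rad: 0 flush shut, 1.5 to 1.75 at the start (stop 1.8). Hinge axis along case y at x 75, z 80. Stiff (0.3 N m), stays where left; pushed down and let go it rests on the gasket at 0.015 to 0.04, and only the latch draws it to 0. Slab 150 from hinge to front, 212 wide, 22 thick, front edge bevelled in line with the case's slope.
- lid_edge (a point): Point on the lid's outer (upper) face, a good place to push: 110 from the hinge axis towards the free edge, 22 off the hinge plane, at case y 40. The bevel begins 14 beyond it. x points along the lid to the hinge, z out of the outer face.
- keeper (a point): Seat of the loop's bar behind the keeper, a steel hook plate 30 wide on the lid's bevel. With the lid shut: x up-slope (case 0.766, 0, 0.643), z outward normal to the slope (case -0.643, 0, 0.766). The plate rises from x -6.5, z -3 and leans over the seat up to x 0.5, z 11 (3 thick). The bevel face is at z -3, on to x 20.
- lever (a joint): Lever angle, rad: 0 flat on the slope pointing down-slope, growing as it lifts outward and on towards up-slope; 1.95 to 2.3 at the start (stop 2.4). Stays where left (0.03 N m). With the loop hooked it resists with up to about 4 N at its end, passes dead centre at 0.4 to 0.5, and below that goes flat and holds.
- lever_pivot (a point): Lever's pivot (axis along case y at case y -50), 28 down-slope of the rim edge, 8 outward of the slope face. Frame turns with the lever: -x along the handle, z out of the face that ends up outward (the one to push on).
- lever_end (a point): End of the lever handle, a steel strip 28 wide and 4 thick with an 8 mm round lip; 56 from the pivot. Same axes as the pivot.
- loop (a joint): Loop's angle about its pin on the lever, rad, relative to the lever: 0 when latched, growing outward. Loop's angle above the up-slope direction = this - lever + 0.01. Loose (0.006 N m): it stays up only within about 25 degrees of plumb upright, else falls over by its weight. The pin is 16 from the lever's pivot: at x -15, z -5.5 in the lever's frame.
- loop_bar (a point): Middle of the loop's cross bar. The loop is a U of 6 mm steel wire, 50 wide, its bar 57 from the pin, x pointing from pin to bar. With the lever at its start angle, the bar pushed down towards the shut lid passes up-slope of the keeper and drops behind it; pressing the lever down then draws it under the hook.
- tip_box: Bystander: blue pipette tip box, 120 by 80 by 67 high, origin under its centre.
- bottle_tall: Bystander: clear bottle, diameter 68, 165 high, origin under its centre.
- jar_wide: Bystander: amber jar, diameter 80, 110 high, origin under its centre.
- beaker: Bystander: glass beaker, diameter 72, 90 high, origin under its centre.
- dishes: Bystander: stack of dishes, diameter 76, 30 high, origin under its centre.
- spatula: Bystander: steel spatula, 170 long, lying flat along its x.
- tube_rack: Bystander: green tube rack, 70 by 200 (y), 85 high with tubes, origin under its centre.
Things that resemble listed ones, but are neither listed nor needed, are in the scene too. What is shaped like the part that bears probe_balance but green is not meant.

How it is judged (in metres and radians):
On the way, in this order (a step that is already met when the one before it is completed fails the run):
1. the probe lies in the case's saddles, head in the wide one, let go (distance between probe_balance and cradle below 0.01 m and angle between the x axis of probe_balance and the y axis of case, either way round below 0.1 rad and y of probe_head in the frame of case above 0.04 m and contact force between the fingers and probe below 0.1 N and linear speed of probe below 0.03 m/s), for 0.2 s.
2. the lid is shut down onto its gasket (value of joint lid below 0.06 rad), for 0.1 s.
3. the loop is down behind the keeper (x of loop_bar in the frame of keeper between -0.005 and 0.026 m and z of loop_bar in the frame of keeper between -0.016 and 0.007 m), for 0.1 s.
4. the lever is pressed flat (value of joint lever below 0.12 rad), for 0.1 s.
At the end, for the whole second after the job is handed in: Probe balance point within 10 mm of the cradle point, axis within 0.10 rad of the case's y, head at +y; lid below 0.011 rad; loop bar behind the keeper (-5 to 26 mm up-slope, -16 to 7 mm outward of the seat); lever below 0.10 rad; all let go and at rest (all of step 3 and distance between probe_balance and cradle below 0.01 m and angle between the x axis of probe_balance and the y axis of case, either way round below 0.1 rad and y of probe_head in the frame of case above 0.04 m and value of joint lever below 0.1 rad and value of joint lid below 0.011 rad and velocity of joint lever below 0.1 rad/s and linear speed of probe below 0.03 m/s); the robot touches nothing.
It fails at once if the probe tips more than 20 degrees out of level (angle between probe_balance's own x axis and vertical below 1.22 rad or angle between probe_balance's own x axis and vertical above 1.92 rad).
It fails at once if another thing on the bench is shifted by more than 30 mm (distance of any of tip_box, bottle_tall, jar_wide, beaker, dishes, spatula, tube_rack from where it was at the start of the episode above 0.03 m).
It also fails if it takes over 67 s, if anything falls off the work surface, if the arm or the gripper's body presses on something with over 40 N, if the wrist force passes 120 N, or if a joint passes its speed limit or range.

### The arm

A 6-joint arm with a two-finger parallel gripper is mounted at the origin on the work surface. World frame = base frame: x ahead of the robot, y to its left, z up, the work surface at z = 0. Lengths are in mm, angles in rad, forces in N, time in s.
With the tool pointing down it reaches from about 350 to 875 mm from the base axis. Payload 4.2 kg.
Tool frame: the origin (TCP) lies at the very end of the fingers, on their centre line; the grasp point (between the pads) lies 19 mm behind it; z points along the fingers, y is the direction in which the jaws open and shut (so a half turn about z gives the same grasp; the last joint's range is limited). The gripper opens to 85 mm and grips with 20 to 120 N. Pads are 22 mm wide; open, the fingers measure 114 mm over their backs; the gripper's body (76 mm by 85 mm) begins 54 mm behind the grasp point. The pads swing forward as they close: fully open they stand 13 mm farther back than shut.
Start: joints at [1.544, 0.385, 0.008, 0, -1.194, -0.259], TCP at [176.171, 599.636, 231.312] pointing down, gripper open.
Joint ranges: [-3.14, 3.14], [-1.21, 2.06], [-1.07, 1.41], [-3.16, 2.05], [-2.99, -0.16], [-3.1, 3.1]. Speed limits (rad/s): [2.79, 2.79, 3.14, 3.14, 3.14, 3.14].

### API

Orientations are given as [roll, pitch, yaw] about the fixed x, y, z axes, in that order (R = Rz(yaw) Ry(pitch) Rx(roll)).
In Python, from workcell import * gives the robot as it stands. The module is installed in compiled form; this text tells all that it offers.
- The arm moves only by the tool send_rows, never from a script. Its argument "deltas" is a list of rows, each a list of 6 numbers: the shift along the tool's x, y, z in units of 40 mm (1.0 is 40 mm), then the turn, a rotation vector about the tool's x, y, z in degrees. A call has 1 to 12 rows; each row is the pose to reach, as a shift and turn from the pose commanded when the call began, along the tool's axes at that moment; what a row does not reach only later rows make up. A row lasts 1/12 s, in which the tool goes at most 41.7 mm and 7.16 degrees, less where a joint would pass 70% of its speed; a pose out of reach is approached as far as the arm can. A call with a gripper value outside its range is refused whole. "fingers" is the finger opening in mm, from 0 to 85.4, set as the call begins (left out, the last holds). The fingers move at their own pace and stop on an object; "newtons" is the grip in N (left out, the last holds). Time passes only in rows, so rows that repeat a pose let the fingers close. It gives the time, the measured TCP pose, the force and the opening at its end, in the units of the state.
- observe(): the state, without advancing time (a new reading comes with each control period).
- read_camera(name): name is "side" or "top"; returns the picture (384x512x3 uint8, red, green, blue); there is no depth.
- get_calibration(name): a dict with "fx", "fy", "cx", "cy" (pixels), "k1" (the pictures are not rectified: a ray, as slopes to the right and down, at radius r is drawn at 1 + k1 r^2 times it, then the intrinsics apply), "world_to_cam" (4x4, takes a point from world to camera coordinates). Camera axes: x right, y up, looking along -z (the intrinsics and any distortion apply to the point x, -y, -z); pixel columns grow to the right and rows downward; lengths in mm; the calibration is good to about 2 mm. A picture is of the moment at which its call begins. get_calibration takes no time and is no camera call.
- close_job(): hands the job in, once; it reports no verdict.
The state is a dict: "clock": time; "joint_positions": joint angles; "qd": joint speeds; "joint_torque": joint torques, N m; "position": TCP position; "ee_rot": TCP orientation; "force": force on the tool from outside, world axes, zero at the start; "moment": the same for the moment, N m; "finger_gap": finger opening in mm.
Only numpy, scipy, OpenCV 4.12 (cv2) and the standard library are available. Lean on these libraries where they do the work, as an engineer would, in place of code of your own. Each camera call takes 0.05 s, during which the arm holds its last target.

## Working session

There is one attempt and no reset: what is moved stays moved. The work goes in short steps, Python scripts to look and compute and a tool call to move; the robot and the scene stay as the last step left them, time stands still between calls to the robot, and variables do not carry over. Pictures are saved under pics/ and viewed, and the job is handed in when it is done.

Besides the shell and the picture viewer there is one more tool, called by a JSON object that holds its "fn" and its "kwargs". send_rows: Moves the arm, as the interface text tells. Its arguments: {"type":"object","properties":{"deltas":{"type":"array"},"fingers":{"type":"number"},"newtons":{"type":"number"}},"required":["deltas"]}

```bash
mkdir -p pics; ls
python3 - <<'E'
from workcell import *
import cv2,json
for n in ("side","top"):
    im=read_camera(n); cv2.imwrite(f"pics/{n}0.png",im[:,:,::-1])
    c=get_calibration(n); print(n,c)
print(observe())
E
```

```text
pics
side {'fx': 381.3891126031601, 'fy': 381.3891126031601, 'cx': 253.73696330667963, 'cy': 192.2869943246618, 'k1': -0.03964627316457573, 'world_to_cam': array([[ 9.81069827e-01, -1.93620580e-01,  3.61463852e-03,
        -4.82196364e+02],
       [ 1.40009479e-01,  7.22072008e-01,  6.77502295e-01,
        -1.36519868e+02],
       [-1.33788417e-01, -6.64170976e-01,  7.35511777e-01,
        -1.38442685e+03],
       [ 0.00000000e+00,  0.00000000e+00,  0.00000000e+00,
         1.00000000e+00]])}
top {'fx': 367.6391051801298, 'fy': 367.6391051801298, 'cx': 252.56484858407805, 'cy': 186.9049537868422, 'k1': 0.03161380822762012, 'world_to_cam': array([[-1.22676807e-02, -9.99896603e-01,  7.50252139e-03,
         1.06731501e+01],
       [ 9.85529839e-01, -1.08221865e-02,  1.69156188e-01,
        -5.30584549e+02],
       [-1.69057504e-01,  9.46911280e-03,  9.85560702e-01,
        -1.34087053e+03],
       [ 0.00000000e+00,  0.00000000e+00,  0.00000000e+00,
         1.00000000e+00]])}
{'clock': 0.1, 'joint_positions': array([ 1.54359833e+00,  3.85470166e-01,  6.77834026e-03, -4.13298274e-04,
       -1.19399409e+00, -2.58611422e-01]), 'qd': array([ 0.00110165, -0.00107377,  0.00173011,  0.00180065,  0.00043654,
       -0.00022951]), 'joint_torque': array([-6.59785437e-04, -3.93316877e+01,  1.88930333e+01,  4.19796735e+00,
       -2.57431275e-03,  1.15846564e-06]), 'position': array([176.04467861, 599.16174893, 230.34612265]), 'ee_rot': array([ 3.13966766e+00, -1.12002558e-04, -2.85961748e-01]), 'force': array([-0.00101986, -0.26188469,  0.08232414]), 'moment': array([-0.02134384, -0.00451155,  0.01519629]), 'finger_gap': 85.61957926024938}
```

View pics/side0.png

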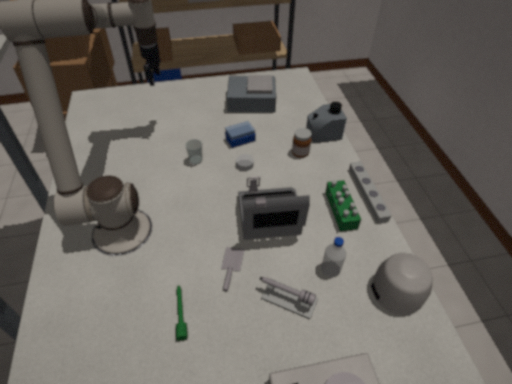

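View pics/top0.png

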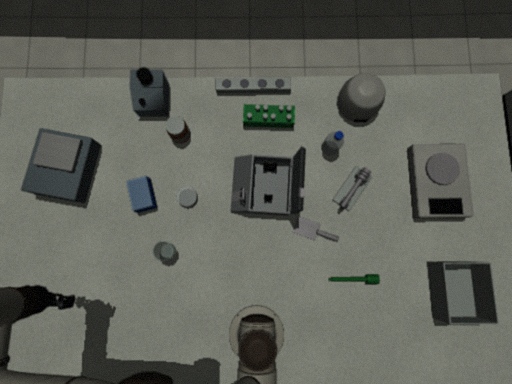

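Run:
```python
import cv2
a=cv2.imread("pics/side0.png");b=cv2.imread("pics/top0.png")
g=lambda im:cv2.convertScaleAbs(im,alpha=1.5,beta=10)
cv2.imwrite("pics/s0z.png",g(cv2.resize(a[165:320,215:355],None,fx=5,fy=5,interpolation=cv2.INTER_CUBIC)[:600]))
cv2.imwrite("pics/s0z.png",g(cv2.resize(a[165:325,215:375],None,fx=3.7,fy=3.7,interpolation=cv2.INTER_CUBIC)))
cv2.imwrite("pics/t0z.png",g(cv2.resize(b[140:250,225:385],None,fx=5,fy=5,interpolation=cv2.INTER_CUBIC)))
```

```text
(no output)
```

View pics/s0z.png

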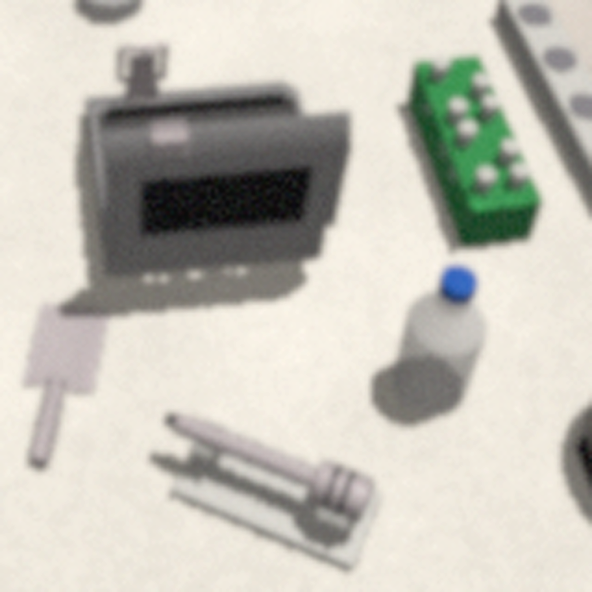

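View pics/t0z.png

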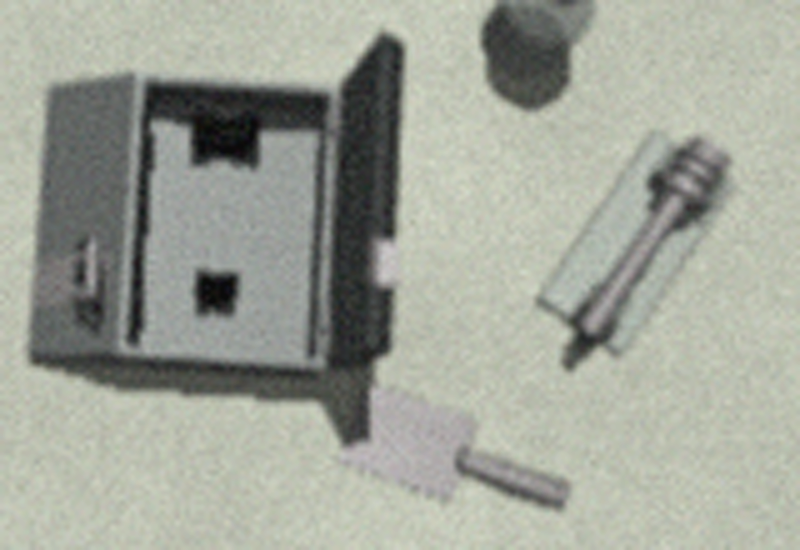

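```bash
cat > h.py <<'E'
import numpy as np, cv2
from scipy.spatial.transform import Rotation as R
import workcell as w
CAL={n:w.get_calibration(n) for n in("side","top")}
def ray(n,u,v):
    c=CAL[n]; xd=np.array([(u-c['cx'])/c['fx'],(v-c['cy'])/c['fy']]); x=xd.copy()
    for _ in range(20): x=xd/(1+c['k1']*(x@x))
    T=c['world_to_cam']; d=T[:3,:3].T@np.array([x[0],-x[1],-1.]); o=-T[:3,:3].T@T[:3,3]
    return o,d/np.linalg.norm(d)
def onz(n,u,v,z):
    o,d=ray(n,u,v); return o+d*(z-o[2])/d[2]
def tri(us,ut):
    o1,d1=ray("side",*us);o2,d2=ray("top",*ut)
    A=np.c_[d1,-d2]; s=np.linalg.lstsq(A,o2-o1,rcond=None)[0]
    p,q=o1+s[0]*d1,o2+s[1]*d2; return (p+q)/2,np.linalg.norm(p-q)
def proj(n,P):
    c=CAL[n];T=c['world_to_cam']; p=np.atleast_2d(P)@T[:3,:3].T+T[:3,3]
    x=np.c_[p[:,0],-p[:,1]]/(-p[:,2:]); x=x*(1+c['k1']*(x**2).sum(1,keepdims=True))
    return x*[c['fx'],c['fy']]+[c['cx'],c['cy']]
def snap(n,k,name):
    im=np.mean([w.read_camera(n).astype(np.float32) for _ in range(k)],0)
    np.save(f"pics/{name}.npy",im); return im
def zoom(im,x0,y0,x1,y1,f,out,gain=1.5,pts=()):
    z=cv2.resize(np.clip(im[y0:y1,x0:x1]*gain+10,0,255).astype(np.uint8),None,fx=f,fy=f,interpolation=cv2.INTER_CUBIC)[:,:,::-1].copy()
    for k,(u,v) in enumerate(pts):
        c=(int((u-x0+.5)*f),int((v-y0+.5)*f)); cv2.circle(z,c,3,[(0,0,255),(0,255,0),(255,0,0),(0,255,255)][k%4],-1)
    for u in range((x0//10+1)*10,x1,10): cv2.putText(z,str(u),(int((u-x0+.5)*f),8),0,.3,(255,0,0));cv2.line(z,(int((u-x0+.5)*f),10),(int((u-x0+.5)*f),14),(255,0,0))
    for v in range((y0//10+1)*10,y1,10): cv2.putText(z,str(v),(0,int((v-y0+.5)*f)),0,.3,(255,0,0));cv2.line(z,(20,int((v-y0+.5)*f)),(26,int((v-y0+.5)*f)),(255,0,0))
    cv2.imwrite(out,z)
E
python3 - <<'E'
from h import *
t=snap("top",6,"t1"); s=snap("side",6,"s1")
zoom(t,225,140,315,225,7,"pics/t1case.png",1.8)
zoom(t,325,150,385,230,7,"pics/t1probe.png",1.5)
zoom(s,235,170,315,245,8,"pics/s1case.png",1.8)
zoom(s,250,270,325,325,8,"pics/s1probe.png",1.5)
E
```

```text
(no output)
```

View pics/t1case.png

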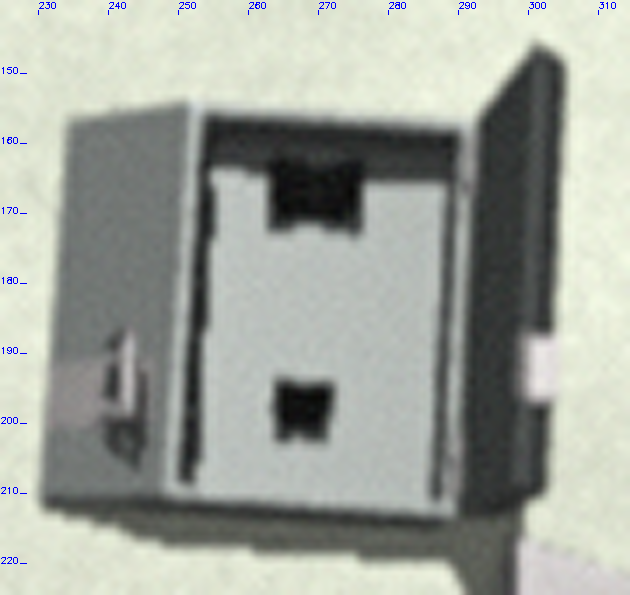

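View pics/t1probe.png

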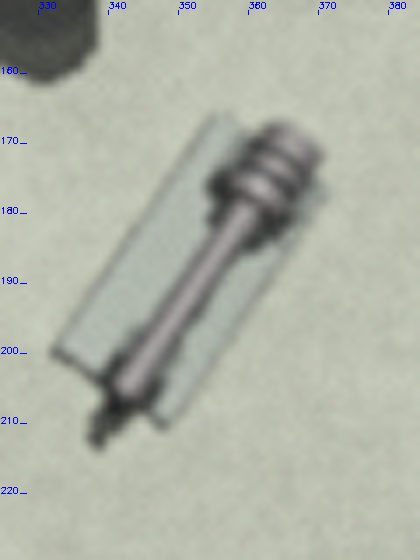

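View pics/s1case.png

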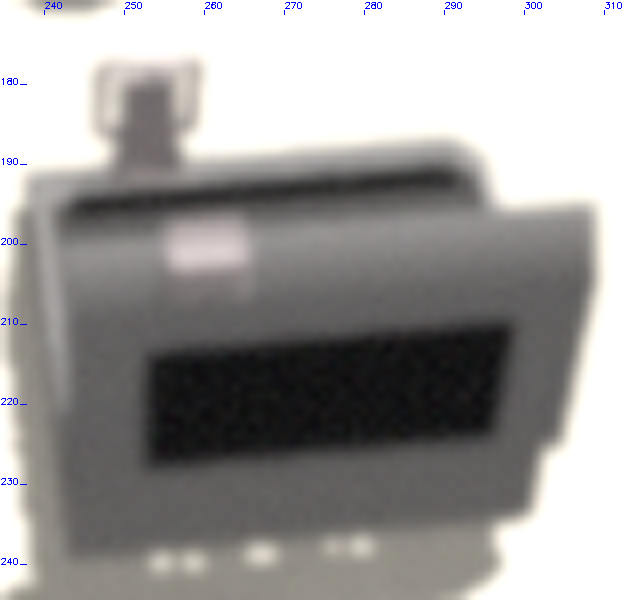

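View pics/s1probe.png

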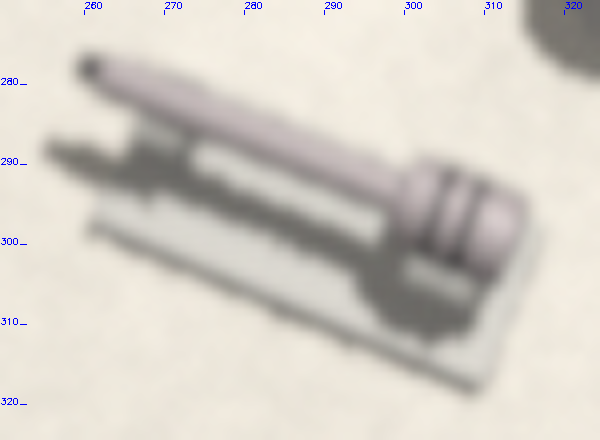

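Run:
```python
from h import *
from scipy.optimize import least_squares
obs=[("top",(-75,106,80),(250.8,154.5)),("top",(-75,-106,80),(247,210.5)),("top",(75,106,80),(291,158)),("top",(75,-106,80),(289,213.3)),
("top",(-144,106,22),(233.3,156.8)),("top",(-144,-106,22),(230.2,211.3)),
("top",(-5,74,56),(269,167)),("top",(-5,-46,56),(268,197.8)),
("side",(-75,-106,80),(238.3,191.5)),("side",(-75,106,80),(292,187.2)),
]
def W(p,q): 
    c,s=np.cos(p[2]),np.sin(p[2]); return np.array([p[0]+c*q[0]-s*q[1],p[1]+s*q[0]+c*q[1],q[2]])
f=lambda p:np.concatenate([proj(n,W(p,q))[0]-px for n,q,px in obs])
r=least_squares(f,[600,-50,-1.57],loss='soft_l1'); print(r.x); print(np.round(f(r.x).reshape(-1,2),2))
np.save("case.npy",r.x)
p=r.x
# probe
for n,f_ in(("top","t1"),("side","s1")):
    im=np.load(f"pics/{f_}.npy"); 
    x0,y0,x1,y1=(335,160,376,218) if n=="top" else (255,272,320,312)
    c=im[y0:y1,x0:x1]; d=c[...,0]-c[...,1]
    print(n,np.percentile(d,[5,50,95,99]))
    m=(d>np.median(d)+ (8 if n=="top" else 6)).astype(np.uint8)
    cv2.imwrite(f"pics/m{n}.png",cv2.resize(m*255,None,fx=8,fy=8,interpolation=0))
```

```text
[535.36048875 -57.61708049  -1.64678644]
[[ 0.22  0.16]
 [ 0.26  0.71]
 [ 0.18 -0.78]
 [-0.5   0.57]
 [-0.06  0.54]
 [-1.02  0.33]
 [-0.06 -1.33]
 [-0.87 -0.74]
 [-0.81  1.65]
 [ 2.28  1.1 ]]
top [-5.5        -3.          1.5         2.83332825]
side [1.33332825 3.66667175 6.5        7.16667175]
```

View pics/mtop.png

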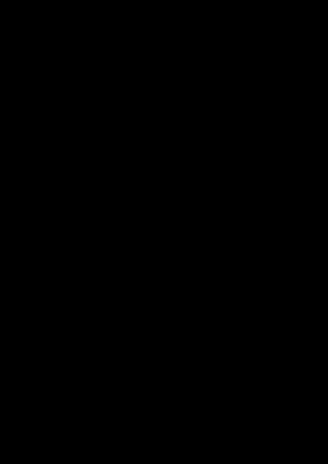

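View pics/mside.png

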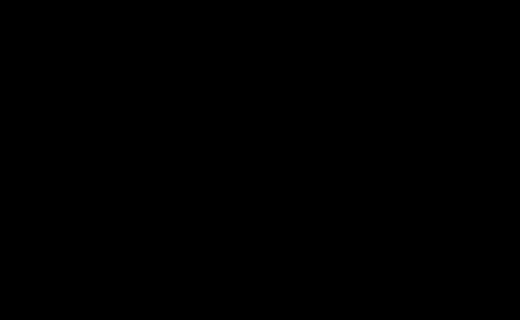

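```bash
cat >> h.py <<'E'
def W(p,q):
    q=np.atleast_2d(np.array(q,float)); c,s=np.cos(p[2]),np.sin(p[2]); return np.c_[p[0]+c*q[:,0]-s*q[:,1],p[1]+s*q[:,0]+c*q[:,1],q[:,2]]
E
python3 - <<'E'
from h import *
p=np.load("case.npy"); t=np.load("pics/t1.npy"); s=np.load("pics/s1.npy")
q=[(sx*75,sy*106,80) for sx in(-1,1) for sy in(-1,1)]+[(-144,106,22),(-144,-106,22)]+[(-144,106,0),(-144,-106,0),(75,106,0),(75,-106,0)]+[(-5,74,56),(-5,-46,56)]+[(-69,100,80),(-69,-100,80),(69,100,80),(69,-100,80)]+[(-69,-100,12),(69,-100,12),(69,100,12)]
zoom(t,225,140,315,225,7,"pics/t1o.png",1.8,proj("top",W(p,q)))
zoom(s,235,170,315,245,8,"pics/s1o.png",1.8,proj("side",W(p,q)))
for n,f_ in(("top","t1"),("side","s1")):
    im=np.load(f"pics/{f_}.npy"); 
    x0,y0,x1,y1=(335,160,376,218) if n=="top" else (255,272,320,312)
    c=im[y0:y1,x0:x1]; d=c[...,0]-c[...,1]
    m=(d>np.median(d)+ (2.6 if n=="top" else 1.7)).astype(np.uint8)
    cv2.imwrite(f"pics/m{n}.png",cv2.resize(m*255,None,fx=8,fy=8,interpolation=0))
E
```

```text
(no output)
```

View pics/mtop.png

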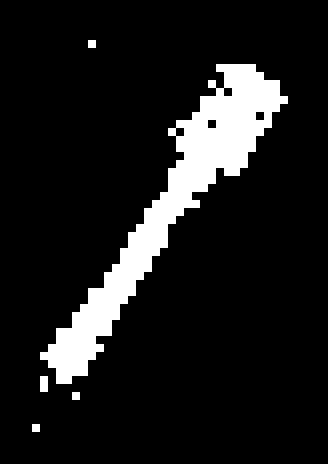

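View pics/mside.png

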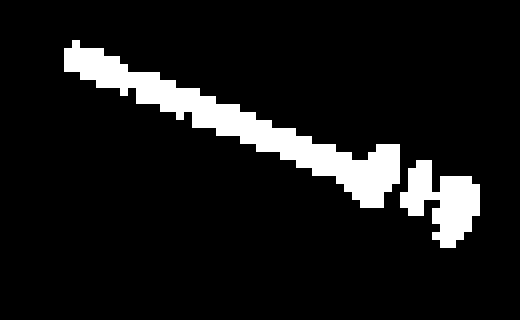

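View pics/t1o.png

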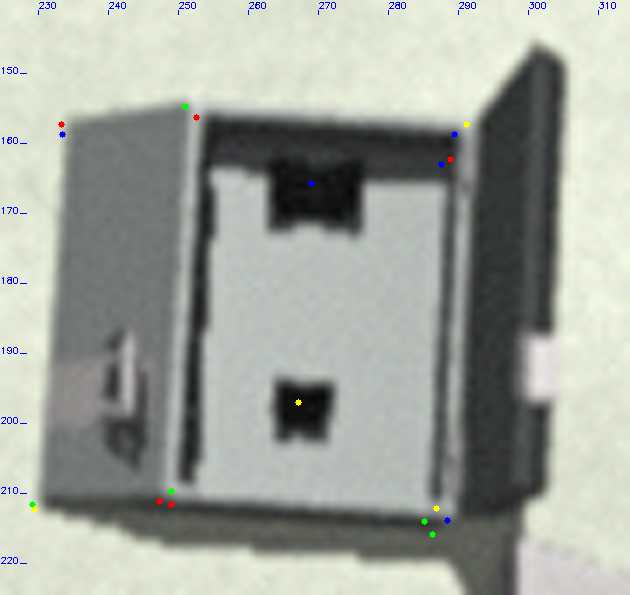

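View pics/s1o.png

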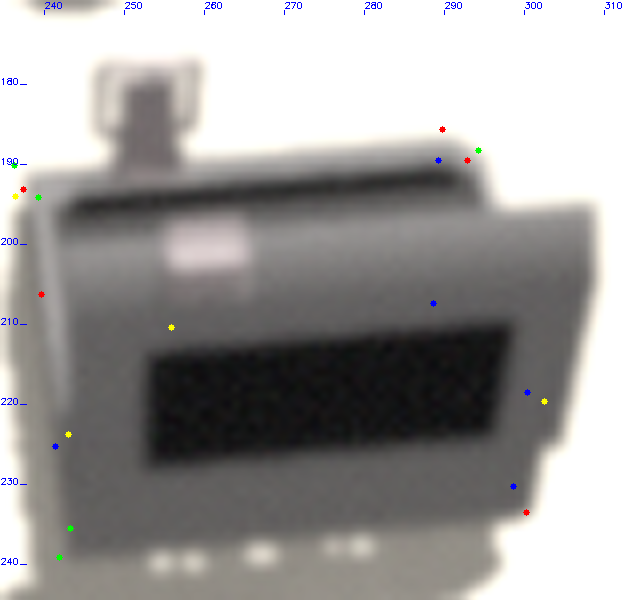

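Run:
```python
from h import *
from scipy.optimize import least_squares
obs=[("top",(-75,106,80),(250.8,154.5)),("top",(-75,-106,80),(247.2,210.6)),("top",(75,106,80),(291,158)),("top",(75,-106,80),(289,213.3)),
("top",(-144,106,22),(233.3,156.8)),("top",(-144,-106,22),(230.2,211.3)),
("top",(-5,74,50),(269,167.4)),("top",(-5,-46,50),(267.5,197.8)),
("side",(-75,-106,80),(238.6,191.5)),("side",(75,-106,0),(242.7,239)),("side",(75,106,0),(299.3,233.4)),
]
f=lambda p:np.concatenate([proj(n,W(p,q))[0]-px for n,q,px in obs])
r=least_squares(f,[600,-50,-1.57],loss='soft_l1'); print(r.x); print(np.round(f(r.x).reshape(-1,2),2))
np.save("case.npy",r.x);p=r.x
q=[(sx*75,sy*106,80) for sx in(-1,1) for sy in(-1,1)]+[(-144,106,22),(-144,-106,22)]
# probe: medial axis per image -> plane z=56
for n,f_,lo,hi in(("top","t1",2.6,0),("side","s1",1.7,0)):
    im=np.load(f"pics/{f_}.npy"); x0,y0,x1,y1=(335,160,376,218) if n=="top" else (255,272,320,312)
    c=im[y0:y1,x0:x1]; d=c[...,0]-c[...,1]; m=(d>np.median(d)+lo).astype(np.uint8)
    k,l,st,_=cv2.connectedComponentsWithStats(m,connectivity=8); 
    keep=np.isin(l,[i for i in range(1,k) if st[i,4]>8])
    v,u=np.nonzero(keep); P=np.array([onz(n,a+x0,b+y0,60)[:2] for a,b in zip(u,v)])
    # shaft only
    mu=P.mean(0); vx,vy,a,b=cv2.fitLine(P.astype(np.float32),cv2.DIST_HUBER,0,.01,.01).ravel()
    dd=np.array([vx,vy]); dd*=-np.sign(dd[0]); t=(P-[a,b])@dd; e=(P-[a,b])@np.array([-dd[1],dd[0]])
    print(n,dd,np.degrees(np.arctan2(dd[1],dd[0])),"t",t.min(),t.max(),"ends",np.array([a,b])+dd*t.min(),np.array([a,b])+dd*t.max())
    for lo_ in np.arange(t.min(),t.max(),8):
        s=(t>=lo_)&(t<lo_+8); print(round(lo_),s.sum(),np.round(e[s].mean(),1),np.round(np.ptp(e[s]),1),end=" | ")
    print()
```

```text
[535.81962121 -57.82859441  -1.64925564]
[[ 0.34 -0.  ]
 [ 0.05  0.43]
 [ 0.3  -0.85]
 [-0.52  0.49]
 [ 0.07  0.34]
 [-1.03  0.11]
 [-0.04 -1.49]
 [-0.42 -0.64]
 [-0.93  1.61]
 [-0.72  0.1 ]
 [ 1.14  0.22]]
top [-0.80685985  0.5907429 ] 143.79025 t -84.86202092336231 91.10368875773408 ends [ 592.53767552 -426.88023135] [ 450.55800924 -322.92974016]
-85 17 0.3 29.6 | -77 16 0.6 31.7 | -69 17 0.5 31.6 | -61 16 -0.3 28.6 | -53 18 1.4 29.5 | -45 20 -1.2 35.6 | -37 12 -1.6 26.4 | -29 12 -0.1 17.2 | -21 8 -0.2 15.2 | -13 8 0.3 11.1 | -5 7 -2.5 11.1 | 3 9 -0.1 13.2 | 11 8 -0.8 13.2 | 19 9 0.3 13.1 | 27 7 1.0 11.1 | 35 9 0.6 13.1 | 43 9 -0.1 15.2 | 51 9 -0.6 13.1 | 59 10 -0.3 16.1 | 67 11 0.1 19.1 | 75 12 -0.0 18.1 | 83 9 -0.6 16.1 | 
side [-0.81807435  0.57511246] 144.89249 t -80.76429968996268 85.6645588073205 ends [ 591.48184615 -422.7168963 ] [ 455.33066664 -327.00158574]
-81 23 1.3 28.6 | -73 18 -1.0 25.5 | -65 12 -1.5 21.3 | -57 9 -2.8 18.2 | -49 20 -1.2 26.9 | -41 17 0.6 22.6 | -33 9 1.6 10.7 | -25 10 1.2 11.9 | -17 10 1.1 10.7 | -9 9 0.4 10.7 | -1 10 1.0 10.8 | 7 9 0.2 10.8 | 15 11 0.2 12.0 | 23 10 0.8 12.1 | 31 8 -0.6 12.1 | 39 10 -0.0 10.9 | 47 10 -0.1 12.1 | 55 7 -0.5 9.6 | 63 10 0.2 12.2 | 71 10 -0.9 12.2 | 79 8 -0.9 11.0 |
```

Run:
```python
from h import *
p=np.load("case.npy"); t=np.load("pics/t1.npy"); s=np.load("pics/s1.npy")
a,b,c=[onz("top",u,v,12) for u,v in((331.8,200.2),(354.5,166),(347.7,210.8))]
d=a-b;print("rest edge yaw",np.degrees(np.arctan2(d[1],d[0])),np.linalg.norm(d), np.linalg.norm(a-c))
a,b=[onz("side",u,v,12) for u,v in((260.5,298),(309,317.8))]
d=a-b;print("rest edge yaw side",np.degrees(np.arctan2(d[1],d[0])),np.linalg.norm(d))
B=np.array([541.5,-388.5,56]); yaw=np.radians(144.3); ax=np.array([np.cos(yaw),np.sin(yaw),0]); la=np.array([-ax[1],ax[0],0]); up=np.array([0,0,1])
P=[]
for x,r in((-61,18),(-16,18),(-16,9),(109,9),(119,6)):
    for th in np.arange(0,360,30): P.append(B+ax*x+r*(la*np.cos(np.radians(th))+up*np.sin(np.radians(th))))
zoom(t,325,150,385,230,7,"pics/t1po.png",1.5,proj("top",np.array(P)))
zoom(s,250,270,325,325,8,"pics/s1po.png",1.5,proj("side",np.array(P)))
print("cradle",W(p,(-5,34,56)), "caseyaxis deg",np.degrees(p[2]+np.pi/2))
```

```text
rest edge yaw 144.5862723879119 163.7117620734723 71.76357497541353
rest edge yaw side 144.73883433995323 159.86906840961996
cradle [[570.1069194  -55.50885664  56.        ]] caseyaxis deg -4.4953873294574045
```

View pics/t1po.png

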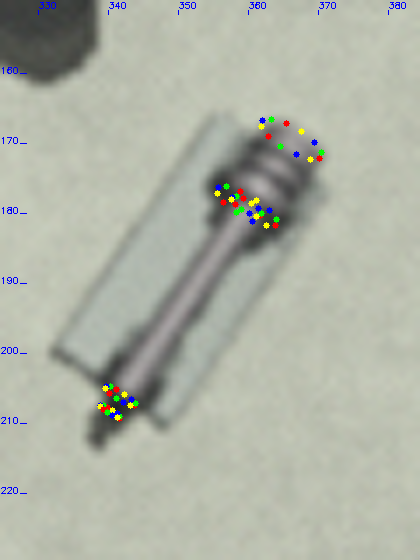

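View pics/s1po.png

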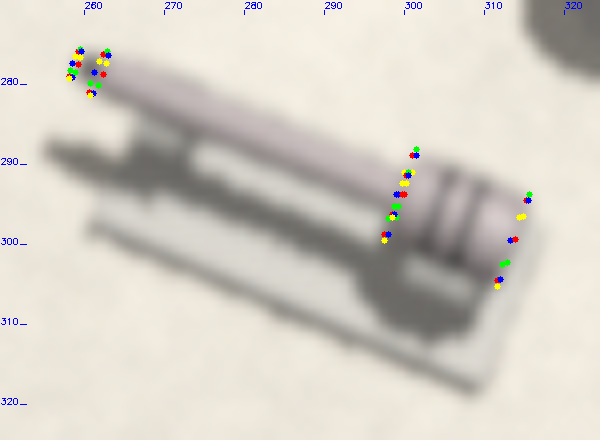

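Run:
```python
from h import *
p=np.load("case.npy")
def lid(a,d,h,y): return W(p,(75-d*np.cos(a)+h*np.sin(a),y,80+d*np.sin(a)+h*np.cos(a)))
for a in(1.5,1.6,1.7,1.75):
    print(a,[np.round(proj(n,np.vstack([lid(a,150,0,106),lid(a,150,0,-106),lid(a,124,22,106),lid(a,124,22,-106)])),1).tolist() for n in("top","side")])
import itertools
things={"bottle":((333,140),165),"spat_blade":((308,229),0),"spat_end":((338,238),0),"jar":((176,127),110),"tube":((269,116),85),"dish":((188,198),30),"tip":((141,195),67),"beaker":((166,252),90)}
for k,((u,v),z) in things.items(): print(k,np.round(onz("top",u,v,z)))
```

```text
1.5 [[[293.1, 145.7], [290.0, 209.1], [299.3, 148.2], [296.4, 210.4]], [[306.6, 187.9], [240.3, 193.4], [307.3, 198.5], [241.1, 204.2]]]
1.6 [[[297.7, 146.0], [294.7, 209.4], [302.9, 148.6], [300.1, 210.7]], [[307.6, 191.2], [240.7, 196.9], [308.1, 201.8], [241.5, 207.6]]]
1.7 [[[302.1, 146.4], [299.2, 209.7], [306.3, 149.1], [303.7, 211.0]], [[308.5, 195.0], [241.2, 200.7], [308.8, 205.4], [241.9, 211.2]]]
1.75 [[[304.3, 146.6], [301.5, 209.9], [308.0, 149.4], [305.4, 211.2]], [[309.0, 197.0], [241.4, 202.8], [309.1, 207.2], [242.1, 213.1]]]
bottle [ 674. -279.  165.]
spat_blade [ 373. -206.    0.]
spat_end [ 338. -318.    0.]
jar [746. 284. 110.]
tube [795. -61.  85.]
dish [493. 249.  30.]
tip [501. 415.  67.]
beaker [294. 313.  90.]
```

```bash
cat >> h.py <<'E'
import json,os
def Rtool(yaw,lean=0,z=None):  # degrees; tool down with x at yaw, lean about tool x by -lean
    return R.from_euler('xyz',[180,0,yaw],degrees=True)*R.from_rotvec([np.radians(-lean),0,0])
def cmd():
    if not os.path.exists("cmd.json"): return np.array([176.171,599.636,231.312]),R.from_euler('xyz',[3.14159,0,-0.286])
    d=json.load(open("cmd.json")); return np.array(d['p']),R.from_quat(d['q'])
def apply(row):
    p,r=cmd(); p=p+r.apply(np.array(row[:3])*40); r=r*R.from_rotvec(np.radians(row[3:]))
    json.dump({'p':list(p),'q':list(r.as_quat())},open("cmd.json","w"))
def row(pos,rot,base=None):
    p,r=base or cmd(); d=r.inv().apply(np.array(pos)-p)/40; v=np.degrees((r.inv()*rot).as_rotvec())
    return [round(x,3) for x in d]+[round(x,2) for x in v]
def nrows(rw): return max(np.linalg.norm(rw[:3])*40/41.7,np.linalg.norm(rw[3:])/7.16)
def meas():
    o=w.observe(); return o['position'],R.from_euler('xyz',o['ee_rot'])
def resync():
    p,r=meas(); json.dump({'p':list(p),'q':list(r.as_quat())},open("cmd.json","w"))
E
python3 - <<'E'
from h import *
for tgt,y in(((480,100,330),-25),):
    rw=row(tgt,Rtool(y)); print(rw,nrows(rw))
E
```

```text
[np.float64(10.811), np.float64(9.841), np.float64(-2.467), np.float64(0.0), np.float64(-0.0), np.float64(8.61)] 14.221544399394377
```

{"fn": "send_rows", "kwargs": {"deltas": [[0,0,-2.4,0,0,0],[1,1,-2.4,0,0,1],[2,2,-2.4,0,0,2],[2.7,2.5,-2.4,0,0,3],[3.4,3.1,-2.4,0,0,4],[4.1,3.8,-2.4,0,0,5],[4.8,4.4,-2.4,0,0,6],[5.5,5.0,-2.4,0,0,7],[6.2,5.7,-2.4,0,0,8],[6.9,6.3,-2.4,0,0,8.6],[6.9,6.3,-2.4,0,0,8.6],[6.9,6.3,-2.4,0,0,8.6]], "fingers": 60, "newtons": 60}}

```text
clock: 1.7
position: [371.0, 277.4, 327.9]
ee_rot: [-3.141, -0.0, -0.44]
force: [0.0, 0.9, -0.5]
finger_gap: 59.9
```

Run:
```python
from h import *
apply([6.9,6.3,-2.4,0,0,8.6]); p,r=cmd(); print(p,r.as_euler('xyz'))
o=w.observe(); print(o['clock'],o['position'],o['ee_rot'],o['joint_positions'],o['finger_gap'])
B=np.array([541.5,-388.5])
rw=row((541.5,-388.5,150),Rtool(-35.5));print(rw,nrows(rw))
```

```text
[369.86647913 280.00819618 327.3126687 ] [ 3.14159003e+00 -3.96805461e-07 -4.36098316e-01]
1.7 [371.00127324 277.39638754 327.87612129] [-3.14078639e+00 -4.16242394e-04 -4.40290417e-01] [ 9.94431116e-01  4.35488988e-02 -1.94435252e-01  3.11874111e-04
 -1.33195691e+00  1.36001309e-01] 59.91159235004578
[np.float64(10.949), np.float64(13.336), np.float64(4.433), np.float64(0.0), np.float64(-0.0), np.float64(10.51)] 17.088911035792
```

{"fn": "send_rows", "kwargs": {"deltas": [[0.6,0.7,0,0,0,1],[1.2,1.5,0,0,0,2],[1.9,2.3,0,0,0,3],[2.5,3.1,0,0,0,4],[3.1,3.8,0,0,0,5],[3.8,4.6,0,0,0,6],[4.4,5.4,0,0,0,7],[5.0,6.1,0,0,0,8],[5.6,6.9,0,0,0,9],[6.3,7.6,0,0,0,10],[6.9,8.4,0,0,0,10.5],[7.5,9.2,0,0,0,10.5]]}}

```text
clock: 2.7
position: [487.2, -181.5, 327.3]
ee_rot: [-3.141, -0.0, -0.619]
force: [0.8, 1.8, 0.5]
finger_gap: 60.0
```

Run:
```python
from h import *
apply([7.5,9.2,0,0,0,10.5]); p,r=cmd(); print(p,r.as_euler('xyz'))
o=w.observe(); print(o['clock'],o['position'],o['ee_rot'],o['joint_positions'],o['finger_gap'])
rw=row((541.5,-388.5,150),Rtool(-35.5));print(rw,nrows(rw))
```

```text
[ 486.34300228 -180.27130538  327.31375329] [ 3.14159015e+00 -8.68302077e-07 -6.19357887e-01]
2.7 [ 487.19089389 -181.45938412  327.34214278] [-3.14115498e+00 -3.20366954e-04 -6.18500897e-01] [-4.42261163e-02  1.48273720e-01 -7.70239827e-02 -1.98468874e-04
 -1.34499190e+00  9.96566002e-01] 60.03903488319653
[np.float64(4.145), np.float64(3.438), np.float64(4.433), np.float64(0.0), np.float64(-0.0), np.float64(0.01)] 6.690766645836352
```

{"fn": "send_rows", "kwargs": {"deltas": [[0.7,0.5,0,0,0,0],[1.4,1.2,0.3,0,0,0],[2.1,1.8,1,0,0,0],[2.8,2.4,1.8,0,0,0],[3.5,2.9,2.6,0,0,0],[4.14,3.44,3.4,0,0,0],[4.14,3.44,4.43,0,0,0],[4.14,3.44,4.43,0,0,0],[4.14,3.44,4.43,0,0,0],[4.14,3.44,4.43,0,0,0]]}}

```text
clock: 3.53
position: [541.8, -388.0, 149.1]
ee_rot: [3.141, 0.002, -0.619]
force: [0.3, -0.7, 1.1]
finger_gap: 60.1
```

Run:
```python
from h import *
apply([4.14,3.44,4.43,0,0,0]); p,r=cmd(); print(p,r.as_euler('xyz'))
o=w.observe(); print(o['clock'],o['position'],o['ee_rot'],o['qd'],o['finger_gap'])
s=snap("side",3,"s2");t=snap("top",3,"t2")
zoom(s,250,210,340,325,5,"pics/s2.png",1.5); zoom(t,310,130,400,230,5.5,"pics/t2.png",1.5)
o=w.observe(); print(o['clock'],o['position'])
```

```text
[ 541.30438639 -388.44560613  150.11424211] [ 3.14159015e+00 -8.68302077e-07 -6.19357887e-01]
3.5333 [ 541.79531186 -388.04939597  149.11960981] [ 3.14061335e+00  2.05781816e-03 -6.18573078e-01] [ 0.01151634 -0.05538462  0.04315167  0.01380066 -0.00151282  0.00266066] 60.099635075320926
3.8333 [ 542.46086493 -388.08498296  152.45064777]
```

View pics/s2.png

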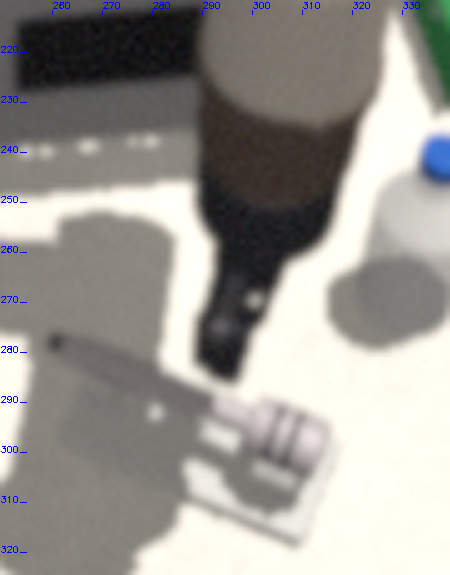

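View pics/t2.png

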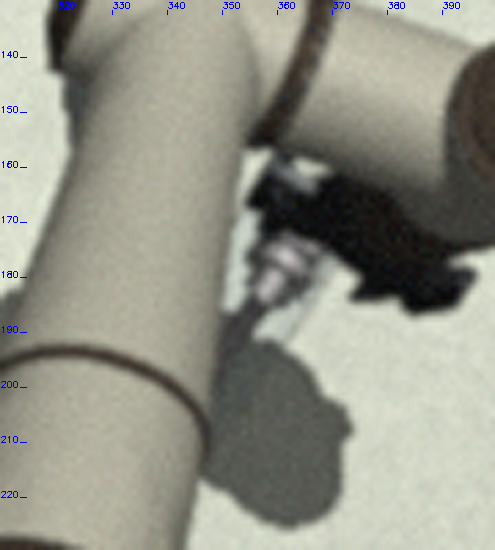

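{"fn": "send_rows", "kwargs": {"deltas": [[0,0,0.6,0,0,0],[0,0,1.2,0,0,0],[0,0,1.8,0,0,0],[0,0,2.3,0,0,0],[0,0,2.6,0,0,0],[0,0,2.83,0,0,0],[0,0,2.83,0,0,0],[0,0,2.83,0,0,0]]}}

```text
clock: 4.5
position: [542.1, -388.6, 37.7]
ee_rot: [3.141, -0.001, -0.619]
force: [0.8, -0.6, 0.3]
finger_gap: 59.7
```

Run:
```python
from h import *
apply([0,0,2.83,0,0,0]); p,r=cmd(); print(p)
s=snap("side",3,"s3")
zoom(s,250,240,330,325,7,"pics/s3.png",1.5)
o=w.observe(); print(o['clock'],o['position'],o['force'],o['ee_rot'])
```

```text
[ 541.30430164 -388.44589432   36.91424211]
4.65 [ 542.50331447 -388.84745721   38.59990051] [-0.01445019 -0.91996688  0.01834275] [-3.14113857e+00 -3.05239760e-03 -6.18893123e-01]
```

View pics/s3.png

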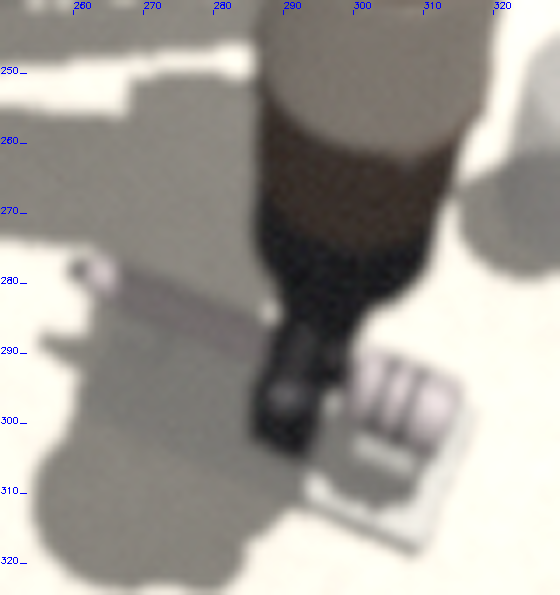

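Run:
```python
from h import *
p=np.array([541.3,-388.4,37.]); r=Rtool(-35.5)
for x in(-11,0,11):
  for y in (-44,-30,30,44):
    print(x,y,np.round(proj("side",p+r.apply([x,y,0]))[0],1),np.round(proj("side",p+r.apply([x,y,-19]))[0],1))
```

```text
-11 -44 [295.6 281.9] [296.1 278.9]
-11 -30 [294.1 285.6] [294.6 282.5]
-11 30 [287.2 301.7] [287.6 298.8]
-11 44 [285.5 305.6] [286.  302.7]
0 -44 [298.9 283.2] [299.4 280.2]
0 -30 [297.4 286.9] [297.9 283.8]
0 30 [290.6 303.1] [291.1 300.1]
0 44 [288.9 307. ] [289.4 304.1]
11 -44 [302.2 284.5] [302.8 281.5]
11 -30 [300.7 288.2] [301.3 285.2]
11 30 [294.  304.5] [294.5 301.5]
11 44 [292.4 308.4] [292.9 305.5]
```

{"fn": "send_rows", "kwargs": {"deltas": [[0,0,0,0,0,0],[0,0,0,0,0,0],[0,0,0,0,0,0],[0,0,0,0,0,0],[0,0,0,0,0,0],[0,0,0,0,0,0],[0,0,0,0,0,0],[0,0,0,0,0,0]], "fingers": 0, "newtons": 60}}

```text
clock: 5.32
position: [542.2, -387.9, 37.6]
ee_rot: [-3.141, -0.001, -0.619]
force: [1.2, 4.8, 4.1]
finger_gap: 16.2
```

{"fn": "send_rows", "kwargs": {"deltas": [[0,0,-0.1,0,0,0],[0,0,-0.3,0,0,0],[0,0,-0.5,0,0,0],[0,0,-0.5,0,0,0],[0,0,-0.5,0,0,0]]}}

```text
clock: 5.73
position: [541.5, -388.8, 57.4]
ee_rot: [-3.142, -0.001, -0.619]
force: [-0.3, -0.0, -4.4]
finger_gap: 16.4
```

Run:
```python
from h import *
apply([0,0,-0.5,0,0,0]); p,r=cmd(); print(p)
s=snap("side",4,"s4")
zoom(s,250,240,330,325,7,"pics/s4.png",1.5)
o=w.observe(); print(o['clock'],o['position'],o['force'],o['moment'],o['finger_gap'])
```

```text
[ 541.30431661 -388.4458434    56.91424211]
5.9333 [ 541.04963189 -388.27138261   56.36484347] [-0.45871358 -0.07459557 -4.56811861] [ 0.00740804 -0.02274702  0.00908378] 16.184201110699824
```

View pics/s4.png

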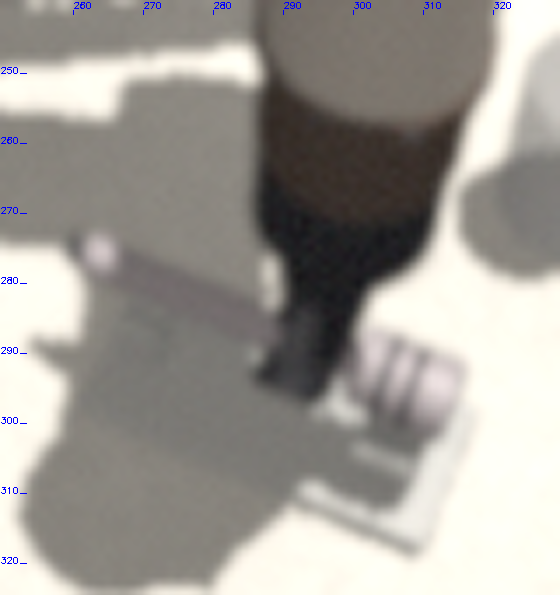

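Run:
```python
from h import *
p,r=cmd()
up=row((541.3,-388.4,300),Rtool(-35.5)); print("up",up)
base=(np.array([541.3,-388.4,56.9+240]),r)
C=W(np.load("case.npy"),(-5,34,56))[0]; Rt=Rtool(-4.5,22)
tcp=C+Rt.apply([0,0,19]); print(C,tcp,Rt.apply([0,0,1]))
for z in(240,): 
    rw=row(tcp+[0,0,z],Rt,base); print([float(x) for x in rw],nrows(rw))
```

```text
up [np.float64(-0.001), np.float64(-0.001), np.float64(-6.077), np.float64(0.0), np.float64(-0.0), np.float64(0.01)]
[570.1069194  -55.50885664  56.        ] [569.5484848  -62.60444096  38.38350676] [-0.02939129 -0.37345181 -0.92718385]
[-4.153, -7.042, 0.463, -21.46, 5.95, -30.6] 7.85467683006917
```

{"fn": "send_rows", "kwargs": {"deltas": [[0,0,-0.4,0,0,0],[0,0,-1.1,0,0,0],[0,0,-1.9,0,0,0],[0,0,-2.7,0,0,0],[0,0,-3.5,0,0,0],[0,0,-4.3,0,0,0],[0,0,-5.1,0,0,0],[0,0,-5.7,0,0,0],[0,0,-6,0,0,0],[0,0,-6,0,0,0]]}}

```text
clock: 6.77
position: [542.5, -389.1, 301.0]
ee_rot: [-3.141, -0.007, -0.619]
force: [1.3, -0.0, -3.2]
finger_gap: 15.9
```

{"fn": "send_rows", "kwargs": {"deltas": [[-0.2,-0.3,0,0,0,-1],[-0.7,-1.2,0,-2,0.6,-4],[-1.2,-2.1,0,-5,1.3,-8],[-1.7,-3.0,0,-8,2.2,-12],[-2.2,-3.8,0,-11,3.0,-16],[-2.8,-4.7,0,-14,3.8,-20],[-3.3,-5.6,0,-17,4.7,-24],[-3.8,-6.4,0.2,-20,5.5,-28],[-4.15,-7.0,0.4,-21.46,5.95,-30.6],[-4.15,-7.04,0.46,-21.46,5.95,-30.6],[-4.15,-7.04,0.46,-21.46,5.95,-30.6]]}}

```text
clock: 7.68
position: [568.5, -60.2, 275.2]
ee_rot: [2.757, 0.006, -0.074]
force: [-0.5, -0.8, -3.9]
finger_gap: 16.2
```

Run:
```python
from h import *
apply([0,0,-6,0,0,0]);apply([-4.15,-7.04,.46,-21.46,5.95,-30.6])
p,r=cmd(); print(p,r.as_euler('xyz'))
s=snap("side",3,"s5");t=snap("top",3,"t5")
zoom(s,215,120,345,245,4.7,"pics/s5.png",1.5);zoom(t,215,110,345,235,4.7,"pics/t5.png",1.5)
o=w.observe(); print(o['clock'],o['position'],o['ee_rot'],o['force'],o['joint_positions'])
```

```text
[569.61105641 -62.78702606 278.51339186] [ 2.75758498e+00 -2.46661451e-05 -7.85553521e-02]
7.9833 [569.57178344 -63.94676666 278.72982491] [ 2.75810004e+00 -5.65706788e-04 -8.06525584e-02] [ 0.62164939  0.04511785 -3.98954571] [ 0.34127961  0.28970819 -0.19809497  0.36614674 -1.26640867  1.00553074]
```

View pics/s5.png

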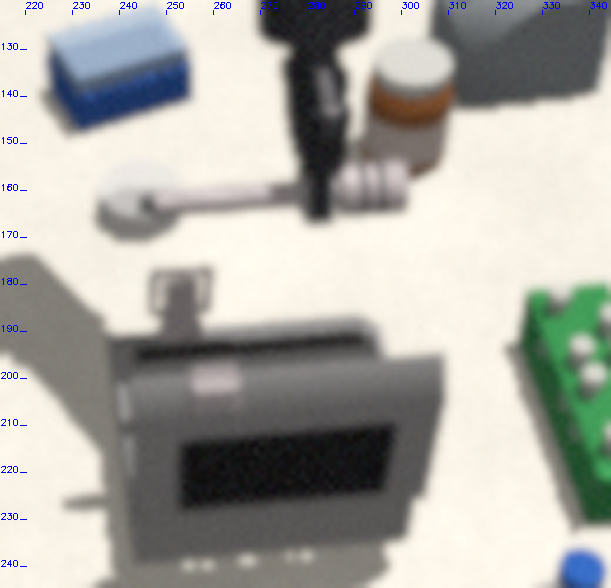

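View pics/t5.png

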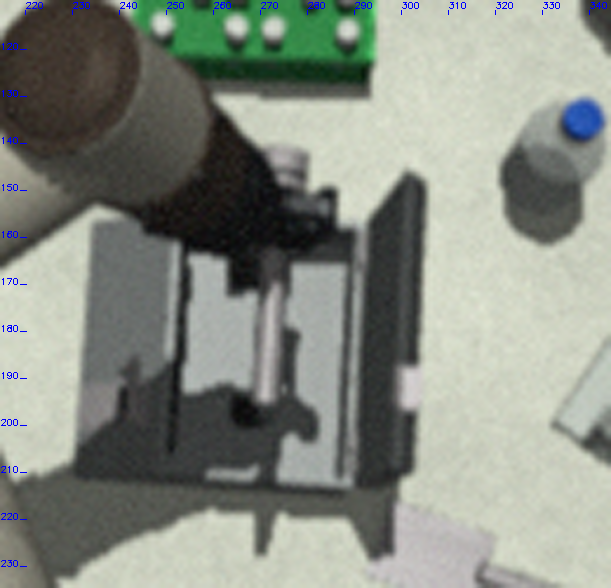

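Run:
```python
from h import *
s=np.load("pics/s5.npy");t=np.load("pics/t5.npy")
C=W(np.load("case.npy"),(-5,34,56))[0]+[0,0,240]; a=np.radians(175.5); ax=np.array([np.cos(a),np.sin(a),0]);la=np.array([-ax[1],ax[0],0]); up=np.array([0,0,1])
P=[]
for x,r in((-61,18),(-16,18),(109,9),(119,6)):
    for th in np.arange(0,360,45): P.append(C+ax*x+r*(la*np.cos(np.radians(th))+up*np.sin(np.radians(th))))
P=np.array(P)
zoom(s,235,140,310,180,8,"pics/s5o.png",1.5,proj("side",P));zoom(t,240,130,300,210,7,"pics/t5o.png",1.8,proj("top",P))
```

```text
(no output)
```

View pics/s5o.png

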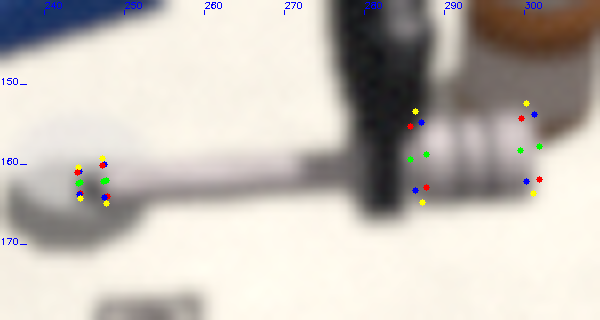

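View pics/t5o.png

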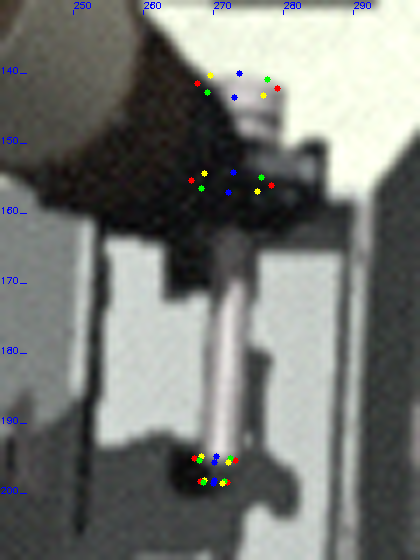

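Run:
```python
from h import *
p,r=cmd()
for z in (150,60,44,40,38):
    print(z,[float(x) for x in row((569.5,-62.6+3,z),Rtool(-4.5,22))])
```

```text
150 [-0.009, -1.277, 2.949, 0.0, -0.0, -0.0]
60 [-0.009, -2.12, 5.035, 0.0, -0.0, -0.0]
44 [-0.009, -2.27, 5.406, 0.0, -0.0, -0.0]
40 [-0.009, -2.307, 5.499, 0.0, -0.0, -0.0]
38 [-0.009, -2.326, 5.545, 0.0, -0.0, -0.0]
```

{"fn": "send_rows", "kwargs": {"deltas": [[0,-0.3,0.5,0,0,0],[0,-0.6,1.2,0,0,0],[0,-0.95,2.1,0,0,0],[0,-1.28,2.95,0,0,0],[0,-1.55,3.6,0,0,0],[0,-1.8,4.2,0,0,0],[0,-2.0,4.7,0,0,0],[0,-2.12,5.03,0,0,0],[0,-2.2,5.22,0,0,0],[0,-2.2,5.22,0,0,0],[0,-2.2,5.22,0,0,0]]}}

```text
clock: 8.9
position: [570.7, -59.8, 52.5]
ee_rot: [2.758, -0.001, -0.079]
force: [0.5, -0.5, -4.7]
finger_gap: 15.8
```

Run:
```python
from h import *
apply([0,-2.2,5.22,0,0,0])
p,r=cmd(); print(p)
s=snap("side",3,"s6");t=snap("top",3,"t6")
zoom(s,225,120,325,245,4.7,"pics/s6.png",1.5);zoom(t,225,110,325,225,5,"pics/t6.png",1.8)
o=w.observe(); print(o['clock'],o['position'],o['ee_rot'],o['force'])
```

```text
[569.88079962 -59.43150701  51.95190411]
9.2 [570.56430101 -59.0805941   52.82595556] [ 2.75835549e+00 -1.80918517e-03 -7.81543231e-02] [ 0.13365033  0.01420498 -4.15748733]
```

View pics/s6.png

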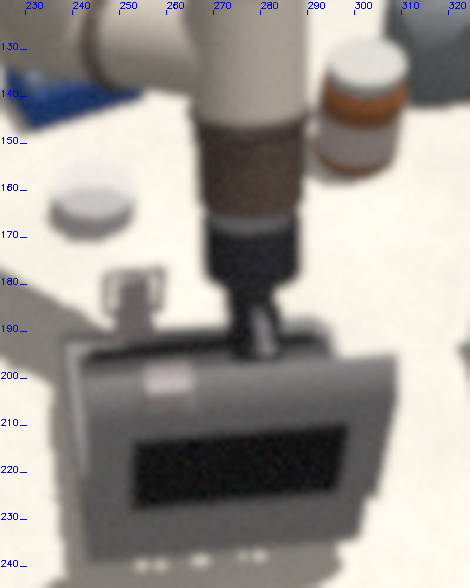

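View pics/t6.png

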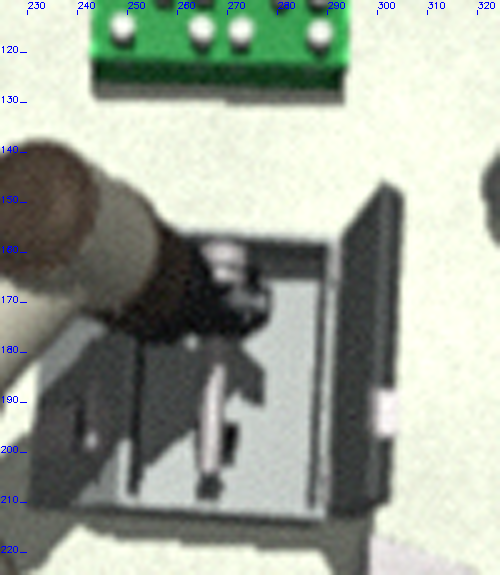

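{"fn": "send_rows", "kwargs": {"deltas": [[0,-0.05,0.12,0,0,0],[0,-0.084,0.21,0,0,0],[0,-0.11,0.265,0,0,0],[0,-0.11,0.265,0,0,0]]}}

```text
clock: 9.53
position: [571.0, -61.3, 43.9]
ee_rot: [2.753, -0.002, -0.08]
force: [-0.6, -9.3, 15.3]
finger_gap: 15.9
```

{"fn": "send_rows", "kwargs": {"deltas": [[0,0.05,-0.09,0,0,0],[0,0.13,-0.055,0,0,0],[0,0.13,-0.055,0,0,0],[0,0.13,-0.055,0,0,0]]}}

```text
clock: 9.87
position: [569.7, -64.5, 45.3]
ee_rot: [2.756, -0.0, -0.08]
force: [0.4, -5.9, 1.3]
finger_gap: 16.2
```

Run:
```python
from h import *
apply([0,-.11,.265,0,0,0]);apply([0,.13,-.055,0,0,0])
p,r=cmd(); print(p)
o=w.observe(); print(o['clock'],o['position'],o['ee_rot'],o['force'],o['moment'])
c=np.load("case.npy"); print(proj("top",W(c,[(-5,-46,60),(-5,-46,56),(-5,34-16,60),(-5,-46,90)])))
for z in(40,38.4): print([float(x) for x in row((569.8,p[1],z),Rtool(-4.5,22))])
```

```text
[569.57581915 -63.30823553  44.46338203]
9.8667 [569.65404594 -64.51456125  45.27607869] [ 2.75597331e+00 -2.43198863e-04 -8.00832993e-02] [ 0.36865513 -5.93273323  1.32065117] [-0.66160763 -0.23071279 -0.02044305]
[[267.20071085 196.7745764 ]
 [267.15051199 196.92787212]
 [268.21651706 179.88014952]
 [267.58665353 195.59601892]]
[0.006, -0.042, 0.103, 0.0, -0.0, -0.0]
[0.006, -0.057, 0.14, 0.0, -0.0, -0.0]
```

{"fn": "send_rows", "kwargs": {"deltas": [[0,0.05,0.02,0,0,0],[0,0.093,0.037,0,0,0],[0,0.093,0.037,0,0,0],[0,0.093,0.037,0,0,0]]}}

```text
clock: 10.2
position: [569.1, -67.6, 44.1]
ee_rot: [2.757, 0.001, -0.079]
force: [2.2, -4.4, -0.8]
finger_gap: 15.8
```

Run:
```python
from h import *
apply([0,.093,.037,0,0,0])
p,r=cmd(); print(p)
o=w.observe(); print(o['clock'],o['position'],o['ee_rot'],o['force'],o['moment'])
s=snap("side",2,"s7");t=snap("top",4,"t7")
zoom(t,235,145,305,225,7,"pics/t7.png",2)
o=w.observe(); print(o['clock'],o['position'],o['ee_rot'],o['force'],o['moment'])
```

```text
[569.26164242 -67.29942998  44.48482753]
10.2 [569.06841376 -67.58596472  44.1438786 ] [ 2.75701356e+00  8.57625037e-04 -7.88939963e-02] [ 2.18538102 -4.44807352 -0.82532161] [ 0.04996624 -0.30719302  0.06567294]
10.5 [569.06267103 -67.44652375  44.29364965] [ 2.75709486e+00  7.91932348e-04 -7.86451210e-02] [ 0.30806625 -5.25225959 -0.07774123] [-0.14834582 -0.20689786  0.04728932]
```

View pics/t7.png

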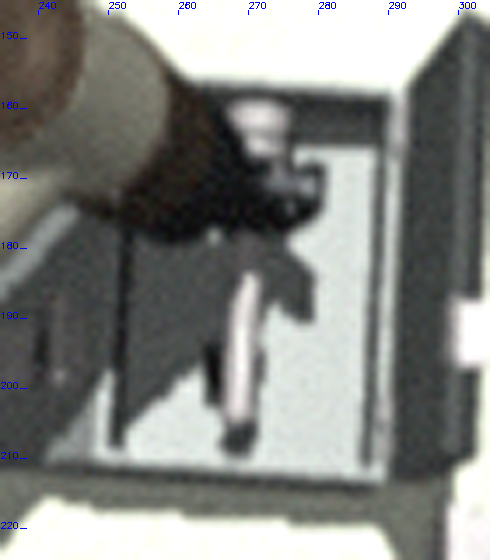

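{"fn": "send_rows", "kwargs": {"deltas": [[0,0.05,-0.12,0,0,0],[0,0.094,-0.232,0,0,0],[0,0.094,-0.232,0,0,0],[0,0.094,-0.232,0,0,0],[0,0.094,-0.232,0,0,0],[0,0.094,-0.232,0,0,0]]}}

```text
clock: 11.0
position: [569.3, -67.0, 54.3]
ee_rot: [2.758, 0.0, -0.078]
force: [-0.9, 0.2, -3.9]
finger_gap: 15.8
```

Run:
```python
from h import *
apply([0,.094,-.232,0,0,0])
p,r=cmd(); print(p)
for _ in range(5):
    o=w.observe(); print(o['clock'],o['position'],o['ee_rot'],o['force'],o['moment']); w.read_camera("side")
```

```text
[569.26064996 -67.30889055  54.49761483]
11.0 [569.25967957 -66.99405365  54.27141066] [ 2.75772198e+00  2.80716381e-04 -7.79910569e-02] [-0.85369392  0.18231945 -3.92176264] [ 1.19491823 -0.12149594  0.05564192]
11.05 [569.23300831 -67.06642695  54.26882516] [ 2.75763233e+00  3.48893593e-04 -7.80643357e-02] [ 0.60336825 -0.44110233 -5.30687527] [ 1.20423895 -0.09866386 -0.04787549]
11.1 [569.2363163  -67.14977765  54.26825165] [ 2.75755768e+00  3.70821711e-04 -7.81891942e-02] [ 0.06203109 -0.5057037  -3.78389049] [ 1.23045019 -0.12162566  0.00237239]
11.15 [569.28357813 -67.1905312   54.30340348] [ 2.75758349e+00  2.80129678e-04 -7.82876110e-02] [ 0.64646707 -0.76258438 -4.03460766] [ 1.19831463 -0.06650582 -0.03427634]
11.2 [569.29136837 -67.2201034   54.33418049] [ 2.75755564e+00  2.51512879e-04 -7.83548366e-02] [ 0.0885108   0.21445719 -4.19556081] [ 1.16236781 -0.10435054  0.00778207]
```

Run:
```python
from h import *
t=snap("top",8,"t8"); t1=np.load("pics/t1.npy")
zoom(t,250,150,295,220,11,"pics/t8.png",2.2);zoom(t1,250,150,295,220,11,"pics/t1n.png",2.2)
a=cv2.imread("pics/t8.png");b=cv2.imread("pics/t1n.png");c=cv2.hconcat([a,b]);cv2.imwrite("pics/cmp8.png",cv2.resize(c,None,fx=.78,fy=.78))
o=w.observe(); print(o['clock'],o['position'])
```

```text
11.65 [569.39023156 -67.25866971  54.49286463]
```

View pics/cmp8.png

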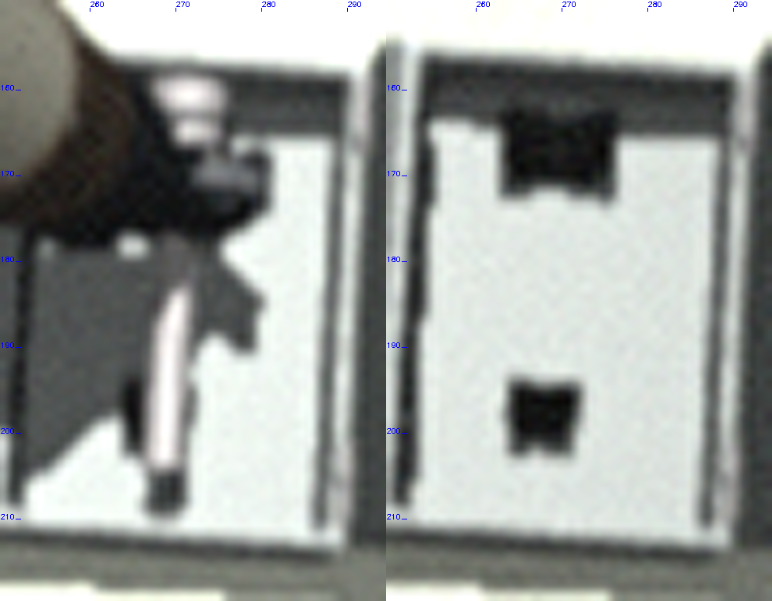

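{"fn": "send_rows", "kwargs": {"deltas": [[0,-0.093,-0.037,0,0,0],[0,-0.135,0.067,0,0,0],[0,-0.135,0.067,0,0,0],[0,-0.135,0.067,0,0,0]]}}

```text
clock: 11.98
position: [569.4, -63.3, 49.6]
ee_rot: [2.757, 0.001, -0.078]
force: [0.1, -0.3, -3.7]
finger_gap: 15.7
```

{"fn": "send_rows", "kwargs": {"deltas": [[0,-0.028,0.07,0,0,0],[0,-0.028,0.07,0,0,0],[0,-0.028,0.07,0,0,0]]}}

```text
clock: 12.23
position: [569.8, -63.6, 47.4]
ee_rot: [2.757, -0.0, -0.079]
force: [0.8, -1.7, -0.9]
finger_gap: 16.1
```

{"fn": "send_rows", "kwargs": {"deltas": [[0,-0.019,0.046,0,0,0],[0,-0.019,0.046,0,0,0],[0,-0.019,0.046,0,0,0]]}}

```text
clock: 12.48
position: [569.9, -63.6, 45.8]
ee_rot: [2.757, -0.001, -0.079]
force: [-1.9, -3.1, 4.0]
finger_gap: 15.7
```

Run:
```python
from h import *
apply([0,-.135,.067,0,0,0]);apply([0,-.028,.07,0,0,0]);apply([0,-.019,.046,0,0,0])
p,r=cmd(); print(p)
F=[];M=[]
for k in range(8):
    o=w.observe(); F.append(o['force']);M.append(o['moment']); im=w.read_camera("side") 
F=np.mean(F,0);M=np.mean(M,0);print(F,M, np.std(M))
Fc=F-[0,-.3,-4.2];Mc=M-[1.2,-.1,0];print(Fc,Mc)
# line of action in yz: points r with ry*Fz-rz*Fy=Mx
for d in(165,200,230,265):
    ref=o['position']-d*r.apply([0,0,1]); c=np.load("case.npy")
    for zc in(40,60,80,86,100):
        rz=zc-ref[2]; ry=(Mc[0]*1000+rz*Fc[1])/Fc[2]; y=ref[1]+ry
        rx=-(Mc[1]*1000-rz*Fc[0])/Fc[2]
        cs,sn=np.cos(c[2]),np.sin(c[2]); dx,dy=ref[0]+rx-c[0],y-c[1]
        print(d,zc,"case xy",round(cs*dx+sn*dy),round(-sn*dx+cs*dy),end=" | ")
    print()
```

```text
[569.57536634 -63.31382452  44.9833518 ]
[-0.62579826 -4.27274093  4.21039536] [-0.23051308  0.0261883  -0.02617737] 0.11075039304595521
[-0.62579826 -3.97274093  8.41039536] [-1.43051308  0.1261883  -0.02617737]
165 40 case xy 36 39 | 165 60 case xy 46 38 | 165 80 case xy 55 37 | 165 86 case xy 58 37 | 165 100 case xy 65 36 | 
200 40 case xy 8 40 | 200 60 case xy 17 39 | 200 80 case xy 27 38 | 200 86 case xy 30 38 | 200 100 case xy 36 38 | 
230 40 case xy -17 41 | 230 60 case xy -7 40 | 230 80 case xy 2 39 | 230 86 case xy 5 39 | 230 100 case xy 12 39 | 
265 40 case xy -45 42 | 265 60 case xy -36 41 | 265 80 case xy -26 41 | 265 86 case xy -23 40 | 265 100 case xy -17 40 |
```

Run:
```python
from h import *
C=W(np.load("case.npy"),(-5,34,56))[0]+[0,0,240]; 
f=lambda P:np.array([proj("side",P)[0][1],proj("top",P)[0][0]])
J=np.c_[f(C+[0,1,0])-f(C),f(C+[0,0,1])-f(C)];print(J,np.linalg.solve(J,[.7,1.2]))
s=np.load("pics/s5.npy").mean(2);t=np.load("pics/t5.npy").mean(2)
print("side cols");
for u in(250,256,262,268,290,298): print(u,np.round(s[148:172,u]).astype(int).tolist())
print("top rows")
for v in(176,182,188,193): print(v,np.round(t[v,262:282]).astype(int).tolist())
```

```text
[[-0.20995141 -0.23411716]
 [-0.32073292  0.01938945]] [-3.72048378  0.3464967 ]
side cols
250 [154, 155, 154, 154, 155, 153, 153, 151, 149, 149, 147, 142, 133, 131, 124, 108, 85, 70, 71, 77, 91, 118, 141, 152]
256 [154, 154, 154, 154, 154, 155, 154, 155, 156, 155, 154, 148, 140, 132, 117, 98, 93, 119, 146, 157, 158, 158, 157, 157]
262 [155, 155, 155, 155, 155, 154, 154, 155, 155, 155, 150, 142, 135, 131, 114, 95, 98, 126, 149, 157, 159, 159, 158, 160]
268 [154, 155, 154, 154, 154, 154, 154, 155, 154, 154, 148, 138, 129, 118, 100, 93, 115, 145, 156, 159, 160, 160, 160, 160]
290 [117, 98, 78, 71, 73, 76, 90, 110, 127, 133, 128, 117, 104, 93, 80, 70, 72, 99, 132, 151, 157, 158, 158, 158]
298 [64, 68, 66, 67, 71, 83, 104, 121, 128, 128, 122, 113, 100, 88, 76, 70, 86, 120, 147, 157, 158, 159, 159, 159]
top rows
176 [107, 108, 108, 109, 111, 111, 107, 87, 73, 92, 118, 100, 78, 73, 101, 112, 106, 104, 107, 106]
182 [110, 105, 110, 110, 107, 112, 101, 68, 75, 105, 119, 96, 66, 38, 30, 34, 61, 99, 110, 107]
188 [110, 110, 106, 108, 108, 107, 93, 77, 90, 112, 102, 81, 52, 32, 29, 48, 99, 108, 105, 106]
193 [29, 31, 28, 32, 38, 45, 45, 71, 102, 121, 97, 73, 49, 58, 38, 53, 95, 108, 106, 105]
```

Run:
```python
from h import *
p,r=cmd(); C=W(np.load("case.npy"),(-5,34,56))[0]+[0,.5,0]
for lean,h in((22,30),(10,30),(10,10),(10,4),(10,1)):
    Rt=Rtool(-4.5,lean); print(lean,h,[float(x) for x in row(C+[0,0,h]+Rt.apply([0,0,19]),Rt)],C+[0,0,h]+Rt.apply([0,0,19]))
```

```text
22 30 [-0.003, 0.191, -0.554, 0.0, -0.0, -0.0] [569.5484848  -62.10444096  68.38350676]
10 30 [-0.003, 0.093, -0.564, 12.0, -0.0, -0.0] [569.84805809 -58.29800133  67.28865269]
10 10 [-0.003, -0.095, -0.1, 12.0, -0.0, -0.0] [569.84805809 -58.29800133  47.28865269]
10 4 [-0.003, -0.151, 0.039, 12.0, -0.0, -0.0] [569.84805809 -58.29800133  41.28865269]
10 1 [-0.003, -0.179, 0.108, 12.0, -0.0, -0.0] [569.84805809 -58.29800133  38.28865269]
```

{"fn": "send_rows", "kwargs": {"deltas": [[0,0.1,-0.3,0,0,0],[0,0.19,-0.554,0,0,0],[0,0.16,-0.56,4,0,0],[0,0.12,-0.56,8,0,0],[0,0.093,-0.564,12,0,0],[0,0.0,-0.33,12,0,0],[0,-0.06,-0.19,12,0,0],[0,-0.095,-0.1,12,0,0],[0,-0.095,-0.1,12,0,0],[0,-0.095,-0.1,12,0,0]]}}

```text
clock: 13.72
position: [569.4, -57.9, 46.1]
ee_rot: [2.966, 0.002, -0.077]
force: [-0.4, -0.2, -3.8]
finger_gap: 15.9
```

Run:
```python
from h import *
apply([0,-.095,-.1,12,0,0])
p,r=cmd(); print(p,r.as_euler('xyz'))
o=w.observe(); print(o['clock'],o['position'],o['ee_rot'],o['force'],o['moment'])
t=snap("top",6,"t9");zoom(t,235,145,305,225,7,"pics/t9.png",2)
F=np.mean([ (w.read_camera("side"),w.observe()['force'])[1] for _ in range(3)],0); print(F)
C=W(np.load("case.npy"),(-5,34,56))[0]+[0,.5,0];Rt=Rtool(-4.5,10)
for h in(5,2,0):print(h,[float(x) for x in row(C+[0,0,h]+Rt.apply([0,0,19]),Rt)])
```

```text
[569.96939425 -58.30750122  47.26840521] [ 2.96702449e+00 -2.46661451e-05 -7.85553521e-02]
13.7167 [569.36617425 -57.92241288  46.08486419] [ 2.96559087e+00  2.48992967e-03 -7.71303114e-02] [-0.42875645 -0.2098711  -3.81976461] [ 0.55425779 -0.07484923 -0.09578436]
[ 0.47845579 -0.35370613 -3.92392136]
5 [-0.003, -0.022, 0.123, 0.0, -0.0, -0.0]
2 [-0.003, -0.035, 0.196, 0.0, -0.0, -0.0]
0 [-0.003, -0.043, 0.246, 0.0, -0.0, -0.0]
```

View pics/t9.png

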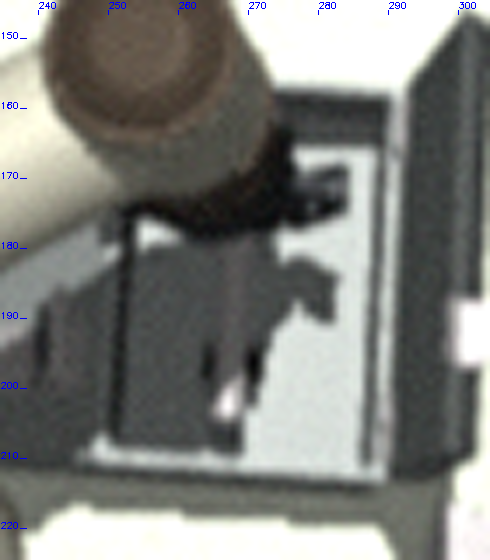

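{"fn": "send_rows", "kwargs": {"deltas": [[0,-0.012,0.06,0,0,0],[0,-0.022,0.123,0,0,0],[0,-0.022,0.123,0,0,0],[0,-0.022,0.123,0,0,0]]}}

```text
clock: 14.5
position: [569.8, -58.3, 41.9]
ee_rot: [2.967, 0.001, -0.078]
force: [-0.7, 0.4, -3.7]
finger_gap: 16.0
```

{"fn": "send_rows", "kwargs": {"deltas": [[0,-0.013,0.073,0,0,0],[0,-0.013,0.073,0,0,0],[0,-0.013,0.073,0,0,0]]}}

```text
clock: 14.75
position: [570.2, -58.3, 39.3]
ee_rot: [2.967, -0.0, -0.078]
force: [0.9, -0.2, -3.8]
finger_gap: 16.0
```

{"fn": "send_rows", "kwargs": {"deltas": [[0,-0.008,0.045,0,0,0],[0,-0.008,0.045,0,0,0],[0,-0.008,0.045,0,0,0]]}}

```text
clock: 15.0
position: [570.4, -58.8, 38.5]
ee_rot: [2.966, -0.001, -0.078]
force: [-1.2, -4.6, 3.3]
finger_gap: 15.8
```

{"fn": "send_rows", "kwargs": {"deltas": [[0,0,0,0,0,0],[0,0,0,0,0,0],[0,0,0,0,0,0],[0,0,0,0,0,0],[0,0,0,0,0,0]], "fingers": 40}}

```text
clock: 15.42
position: [569.3, -60.2, 38.6]
ee_rot: [2.965, 0.001, -0.08]
force: [-1.8, -10.2, 7.3]
finger_gap: 39.8
```

{"fn": "send_rows", "kwargs": {"deltas": [[0,0,-0.3,0,0,0],[0,0,-0.8,0,0,0],[0,0,-1.5,0,0,0],[0,0,-2.4,0,0,0],[0,0,-3.3,0,0,0],[0,0,-4.2,0,0,0],[0,0,-5.1,0,0,0],[0,0,-6,0,0,0],[0,0,-6,0,0,0],[0,0,-6,0,0,0]]}}

```text
clock: 16.25
position: [574.7, -15.4, 276.4]
ee_rot: [2.97, -0.006, -0.077]
force: [-0.2, -0.5, -0.8]
finger_gap: 39.8
```

Run:
```python
from h import *
for q in([0,-.022,.123],[0,-.013,.073],[0,-.008,.045],[0,0,-6]): apply(q+[0,0,0])
p,r=cmd(); print(p,r.as_euler('xyz'))
t=snap("top",6,"t10");s=snap("side",6,"s10");zoom(t,215,120,315,225,5.6,"pics/t10.png",2)
o=w.observe(); print(o['clock'],o['position'],o['ee_rot'],o['force'],o['moment'],o['finger_gap'])
```

```text
[573.23648375 -16.7322243  273.82857486] [ 2.96702449e+00 -2.46661451e-05 -7.85553521e-02]
16.85 [573.36369483 -16.69327983 273.55695247] [ 2.96684901e+00  3.98781961e-04 -7.84366670e-02] [-0.08494482 -0.20219082 -0.48191137] [ 0.34489094 -0.01906303  0.00653153] 39.93121251163351
```

View pics/t10.png

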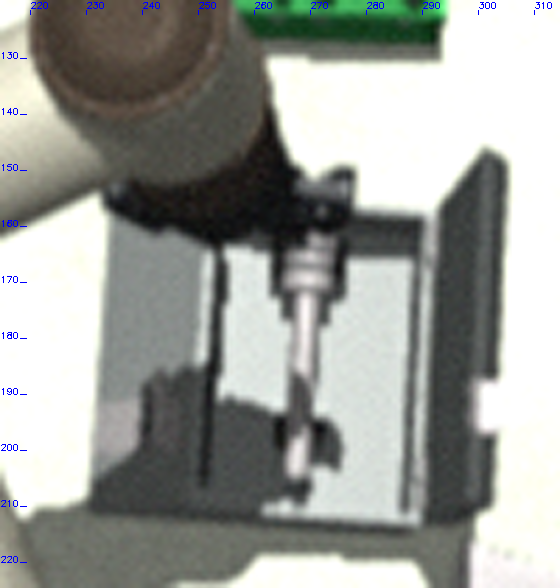

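Run:
```python
from h import *
t=np.load("pics/t10.npy");c=np.load("case.npy")
P=[]
for x,r in((-61,18),(-16,18),(109,9),(119,6)):
    for dx in(-r,0,r): P.append(W(c,(-5+dx,34-x,56))[0])
for q in P: pass
print(np.round(proj("top",np.array(P)),1).tolist())
zoom(t,250,150,295,220,8,"pics/t10o.png",2.2,proj("top",np.array(P)))
```

```text
[[264.6, 159.8], [269.4, 160.2], [274.1, 160.5], [263.9, 171.4], [268.7, 171.8], [273.4, 172.1], [264.3, 204.5], [266.7, 204.7], [269.1, 204.8], [264.9, 207.2], [266.5, 207.3], [268.1, 207.4]]
```

View pics/t10o.png

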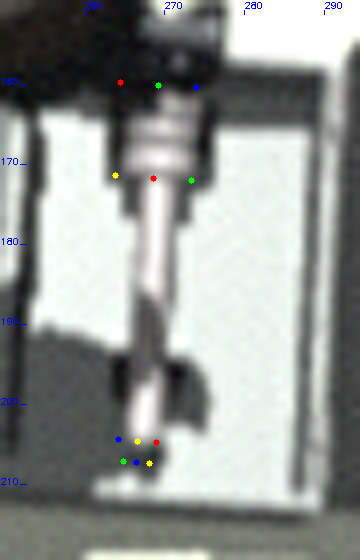

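```bash
cat >> h.py <<'E'
def lidp(a,d=110,h=22): return np.array([75-d*np.cos(a)+h*np.sin(a),80+d*np.sin(a)+h*np.cos(a)])
E
python3 - <<'E'
from h import *
c=np.load("case.npy"); Rt=Rtool(-4.5,-25); print(Rt.apply([0,0,1]))
p,r=cmd()
def tgt(x,z,y=40): return W(c,(x,y,z))[0]
b=(p,r)
for x,z,l in((-5,310,10),(160,310,-25),):
    q=tgt(x,z);rw=row(q,Rtool(-4.5,l),b);print(q,[float(v) for v in rw],nrows(rw))
b=(tgt(160,310),Rt)
print([float(v) for v in row(tgt(160,182),Rt,b)])
b=(tgt(160,182),Rt)
for a in(1.72,1.6,1.4,1.2,1.0,.8,.6,.45):
    f=lidp(a)+[12.7,-5.9]; print(a,np.round(f),[float(v) for v in row(tgt(*f),Rt,b)])
for f in((-10,125),(-18,112),(-20,107),(-20,103)): print(f,[float(v) for v in row(tgt(*f),Rt,b)])
E
```

```text
[ 0.03315825  0.42131547 -0.90630779]
[576.08846128 -55.97912967 310.        ] [0.148, 1.115, -0.722, 0.0, -0.0, -0.0] 1.2820792507821546
[ 563.15595311 -220.47153141  310.        ] [0.148, 5.177, -0.005, 35.0, -0.0, -0.0] 4.967978409968271
[-0.0, 1.352, 2.9, 0.0, 0.0, 0.0]
1.72 [126. 180.] [-0.0, -0.749, 0.415, 0.0, 0.0, 0.0]
1.6 [113. 183.] [-0.0, -1.082, 0.466, 0.0, 0.0, 0.0]
1.4 [ 91. 186.] [-0.0, -1.615, 0.636, 0.0, 0.0, 0.0]
1.2 [ 68. 185.] [-0.0, -2.104, 0.91, 0.0, 0.0, 0.0]
1.0 [ 47. 179.] [-0.0, -2.529, 1.274, 0.0, 0.0, 0.0]
0.8 [ 27. 168.] [-0.0, -2.873, 1.716, 0.0, 0.0, 0.0]
0.6 [  9. 154.] [-0.0, -3.122, 2.218, 0.0, 0.0, 0.0]
0.45 [ -2. 142.] [-0.0, -3.24, 2.621, 0.0, 0.0, 0.0]
(-10, 125) [-0.0, -3.25, 3.088, 0.0, 0.0, 0.0]
(-18, 112) [-0.0, -3.293, 3.467, 0.0, 0.0, 0.0]
(-20, 107) [-0.0, -3.286, 3.601, 0.0, 0.0, 0.0]
(-20, 103) [-0.0, -3.244, 3.692, 0.0, 0.0, 0.0]
```

{"fn": "send_rows", "kwargs": {"deltas": [[0,0.3,-0.6,0,0,0],[0,1.1,-0.72,4,0,0],[0,1.9,-0.7,9,0,0],[0,2.7,-0.5,15,0,0],[0,3.5,-0.3,21,0,0],[0,4.3,-0.2,28,0,0],[0.1,5.0,0,35,0,0],[0.15,5.18,0,35,0,0],[0.15,5.18,0,35,0,0],[0.15,5.18,0,35,0,0]], "fingers": 0}}

```text
clock: 17.68
position: [563.1, -222.0, 308.9]
ee_rot: [-2.705, 0.001, -0.081]
force: [-0.1, -0.1, -0.1]
finger_gap: -0.0
```

Run:
```python
from h import *
apply([.15,5.18,0,35,0,0])
p,r=cmd(); print(p,r.as_euler('xyz'))
s=snap("side",3,"s11");t=snap("top",5,"t11");zoom(s,215,100,345,245,4,"pics/s11.png",1.5);zoom(t,225,130,325,225,6,"pics/t11.png",2)
o=w.observe(); print(o['clock'],o['position'],o['ee_rot'],o['joint_positions'],o['finger_gap'])
```

```text
[ 563.20428622 -220.62463102  309.81581557] [-2.70529558e+00 -2.46661451e-05 -7.85553521e-02]
18.0833 [ 563.57825271 -219.18727375  310.35854082] [-2.70566459e+00 -7.81819540e-04 -7.61469581e-02] [-0.33100786  0.40163546  0.31807678 -0.42132731 -1.60054412  1.83735408] 0.06693722477087474
```

View pics/s11.png

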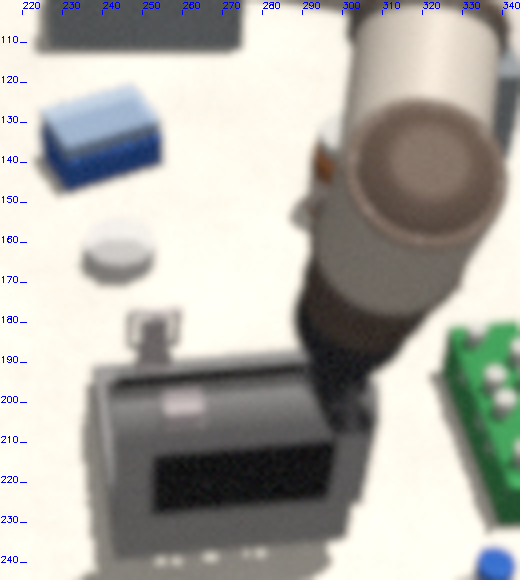

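View pics/t11.png

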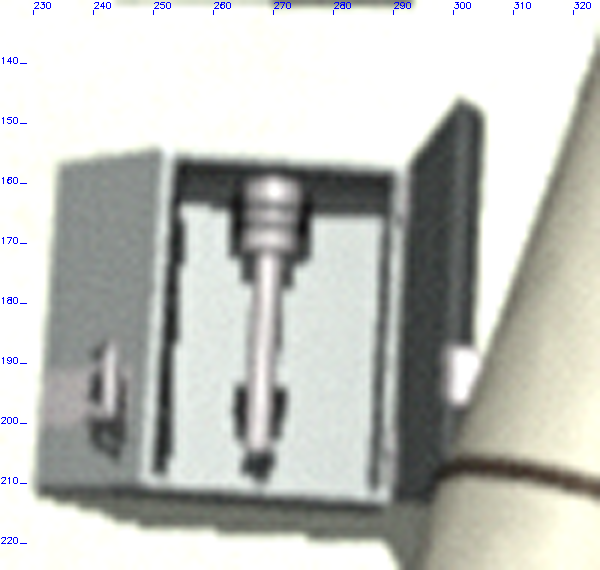

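{"fn": "send_rows", "kwargs": {"deltas": [[0,0.3,0.6,0,0,0],[0,0.7,1.5,0,0,0],[0,1.1,2.3,0,0,0],[0,1.35,2.9,0,0,0],[0,1.35,2.9,0,0,0],[0,0.95,3.1,0,0,0],[0,0.6,3.3,0,0,0],[0,0.27,3.37,0,0,0],[0,0.0,3.45,0,0,0],[0,-0.26,3.53,0,0,0],[0,-0.26,3.53,0,0,0]]}}

```text
clock: 19.0
position: [569.3, -149.6, 188.0]
ee_rot: [-2.705, -0.003, -0.076]
force: [0.3, 0.1, 0.2]
finger_gap: -0.0
```

Run:
```python
from h import *
apply([0,-.26,3.53,0,0,0])
p,r=cmd(); print(p)
s=snap("side",2,"s12");zoom(s,215,100,345,245,4,"pics/s12.png",1.5)
o=w.observe(); print(o['clock'],o['position'],o['ee_rot'],o['force'])
c=np.load("case.npy");Rt=Rtool(-4.5,-25)
for a in(1.2,1.0,.8,.6,.45):
    f=lidp(a)+[12.7,-5.9]; print(a,np.round(f),[float(v) for v in row(W(c,(f[0],40,f[1]))[0],Rt)])
for f in((-10,125),(-18,112),(-20,107),(-20,103)): print(f,[float(v) for v in row(W(c,(f[0],40,f[1]))[0],Rt)])
```

```text
[ 568.62952205 -151.74300613  186.23795118]
19.1 [ 569.10747653 -150.86635092  187.24531277] [-2.70501950e+00 -1.56430890e-03 -7.71378238e-02] [-0.59916318  0.13091874 -0.19541567]
1.2 [ 68. 185.] [-0.002, -0.497, 0.277, 0.0, -0.0, -0.0]
1.0 [ 47. 179.] [-0.002, -0.922, 0.642, 0.0, -0.0, -0.0]
0.8 [ 27. 168.] [-0.002, -1.266, 1.084, 0.0, -0.0, -0.0]
0.6 [  9. 154.] [-0.002, -1.515, 1.585, 0.0, -0.0, -0.0]
0.45 [ -2. 142.] [-0.002, -1.633, 1.989, 0.0, -0.0, -0.0]
(-10, 125) [-0.002, -1.643, 2.455, 0.0, -0.0, -0.0]
(-18, 112) [-0.002, -1.687, 2.834, 0.0, -0.0, -0.0]
(-20, 107) [-0.002, -1.679, 2.969, 0.0, -0.0, -0.0]
(-20, 103) [-0.002, -1.637, 3.059, 0.0, -0.0, -0.0]
```

View pics/s12.png

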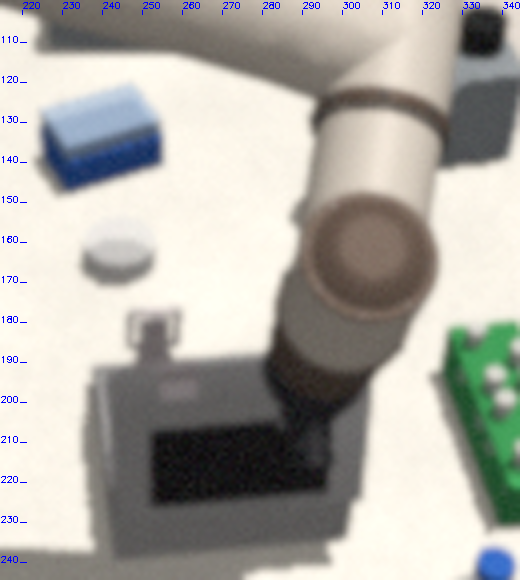

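{"fn": "send_rows", "kwargs": {"deltas": [[0,-0.25,0.13,0,0,0],[0,-0.5,0.28,0,0,0],[0,-0.7,0.45,0,0,0],[0,-0.92,0.64,0,0,0],[0,-1.1,0.85,0,0,0],[0,-1.27,1.08,0,0,0],[0,-1.4,1.33,0,0,0],[0,-1.51,1.58,0,0,0],[0,-1.58,1.8,0,0,0],[0,-1.63,2.0,0,0,0],[0,-1.63,2.0,0,0,0]]}}

```text
clock: 20.02
position: [574.7, -57.6, 138.9]
ee_rot: [-2.704, 0.005, -0.077]
force: [-0.1, -0.5, -0.4]
finger_gap: -0.6
```

Run:
```python
from h import *
apply([0,-1.63,2.0,0,0,0])
p,r=cmd(); print(p)
s=snap("side",2,"s13");zoom(s,215,100,345,245,4,"pics/s13.png",1.5)
t=snap("top",2,"t13");zoom(t,215,120,325,225,5.5,"pics/t13.png",1.8)
o=w.observe(); print(o['clock'],o['position'],o['ee_rot'],o['force'])
```

```text
[575.92084915 -59.13043878 141.28476531]
20.2167 [575.92328596 -59.42384047 141.07445338] [-2.70554892e+00  5.30164806e-04 -7.86465152e-02] [ 1.05180894 -0.60232576  0.10391221]
```

View pics/s13.png

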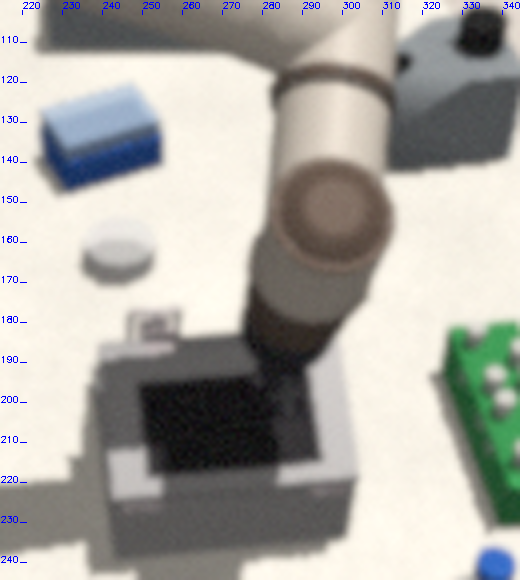

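View pics/t13.png

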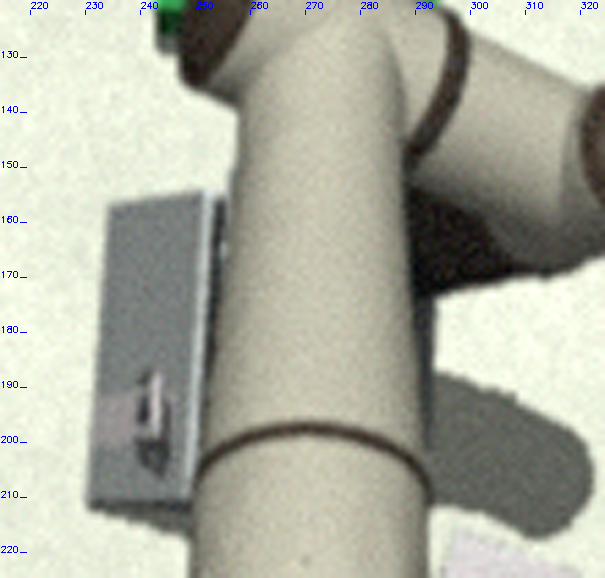

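{"fn": "send_rows", "kwargs": {"deltas": [[0,0,0.25,0,0,0],[0,-0.01,0.47,0,0,0],[0,-0.04,0.67,0,0,0],[0,-0.054,0.845,0,0,0],[0,-0.05,0.93,0,0,0],[0,-0.046,0.98,0,0,0],[0,-0.046,0.98,0,0,0]]}}

```text
clock: 20.8
position: [576.8, -40.9, 106.7]
ee_rot: [-2.706, 0.002, -0.077]
force: [-2.3, -0.8, 3.1]
finger_gap: 0.0
```

{"fn": "send_rows", "kwargs": {"deltas": [[0,0.02,0.045,0,0,0],[0,0.042,0.09,0,0,0],[0,0.042,0.09,0,0,0],[0,0.042,0.09,0,0,0]]}}

```text
clock: 21.13
position: [576.9, -40.7, 105.0]
ee_rot: [-2.704, 0.0, -0.076]
force: [-4.7, -1.0, 12.6]
finger_gap: -0.1
```

{"fn": "send_rows", "kwargs": {"deltas": [[0,0.02,0.045,0,0,0],[0,0.02,0.045,0,0,0],[0,0.02,0.045,0,0,0]]}}

```text
clock: 21.38
position: [576.9, -40.6, 104.2]
ee_rot: [-2.704, -0.001, -0.075]
force: [-6.3, -0.9, 18.2]
finger_gap: -0.2
```

Run:
```python
from h import *
apply([0,-.046,.98,0,0,0]);apply([0,.042,.09,0,0,0]);apply([0,.02,.045,0,0,0])
p,r=cmd(); print(p)
print([float(v) for v in row(p+[0,0,180],r)])
```

```text
[577.35536882 -40.91954823 100.59231861]
[0.0, -1.902, -4.078, 0.0, 0.0, 0.0]
```

{"fn": "send_rows", "kwargs": {"deltas": [[0,-0.4,-0.9,0,0,0],[0,-0.85,-1.8,0,0,0],[0,-1.3,-2.7,0,0,0],[0,-1.6,-3.5,0,0,0],[0,-1.9,-4.08,0,0,0],[0,-1.9,-4.08,0,0,0],[0,-1.9,-4.08,0,0,0]]}}

```text
clock: 21.97
position: [577.9, -40.7, 282.3]
ee_rot: [-2.705, -0.004, -0.078]
force: [0.3, 1.3, -0.5]
finger_gap: 0.1
```

Run:
```python
from h import *
apply([0,-1.9,-4.08,0,0,0])
s=snap("side",6,"s14");zoom(s,225,160,305,245,7,"pics/s14.png",1.5)
t=snap("top",8,"t14");zoom(t,225,150,300,220,8,"pics/t14.png",2)
o=w.observe(); print(o['clock'],o['position'],o['ee_rot'],o['force'])
```

```text
22.6667 [577.48345469 -40.93814714 280.57414291] [-2.70531319e+00  1.50529950e-05 -7.83533611e-02] [-0.82743534  0.91846444 -0.63905393]
```

View pics/s14.png

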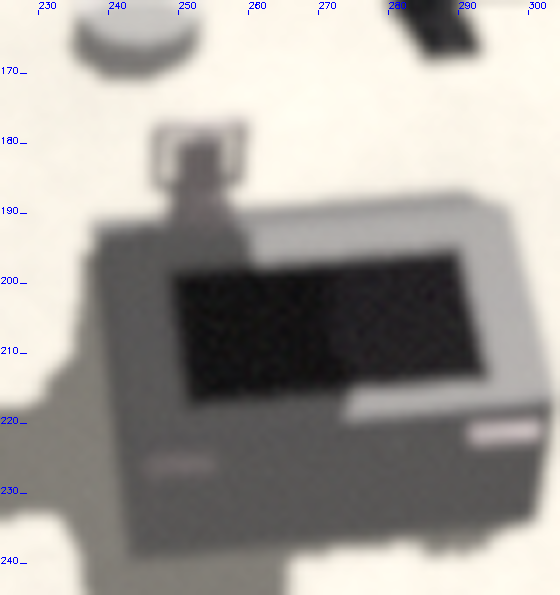

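View pics/t14.png

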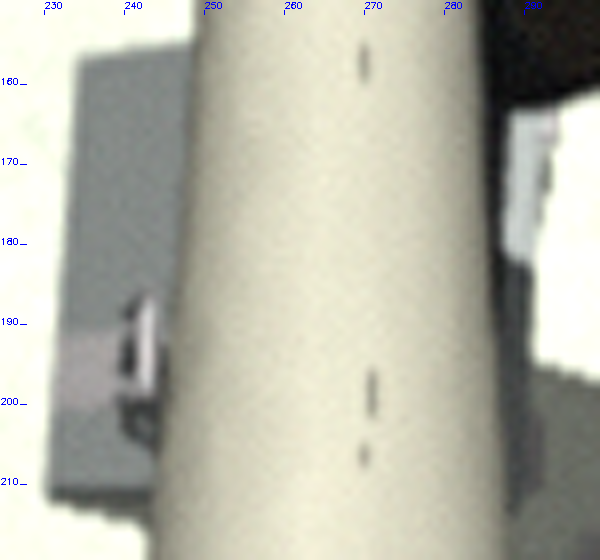

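```bash
cat >> h.py <<'E'
U=np.array([.766,0,.643]);N=np.array([-.643,0,.766]);RIM=np.array([-75,0,80.])
PIV=RIM-28*U+8*N
def lev(L,x,z,y=-50):  # lever frame point -> case
    ex=np.cos(L)*U-np.sin(L)*N; ez=np.sin(L)*U+np.cos(L)*N   # -x along handle
    q=PIV+x*ex+z*ez; q[1]=y; return q
def bar(L,th,y=-50,l=57): # th: angle above up-slope
    q=lev(L,-15,-5.5,y)+l*(np.cos(th)*U+np.sin(th)*N); q[1]=y; return q
SEAT=None
E
python3 - <<'E'
from h import *
c=np.load("case.npy")
for L in(1.95,2.1,2.3):
    e=lev(L,-56,0); print("end",L,np.round(e),np.round(proj("side",W(c,[lev(L,-56,0,-64),lev(L,-56,0,-36)])),1).tolist(),np.round(proj("top",W(c,[lev(L,-56,0,-64),lev(L,-56,0,-36)])),1).tolist())
    for thd in (70,90,110,130,150):
        th=np.radians(thd); print("  bar",thd,"plumb off",thd+40-90,np.round(bar(L,th)),np.round(proj("side",W(c,[bar(L,th,-75),bar(L,th,-25)])),1).tolist(),np.round(proj("top",W(c,[bar(L,th,-75),bar(L,th,-25)])),1).tolist())
t=np.load("pics/t11.npy");s=np.load("pics/s14.npy")
zoom(t,228,180,260,215,16,"pics/t11z.png",2.2);zoom(s,235,170,270,200,16,"pics/s14z.png",1.5)
E
```

```text
end 1.95 [-119.  -50.  121.] [[247.7, 175.8], [255.2, 175.2]] [[235.5, 197.2], [236.1, 189.4]]
  bar 70 plumb off 20 [-131.  -50.  134.] [[244.3, 171.3], [257.8, 170.2]] [[231.8, 199.5], [232.9, 185.5]]
  bar 90 plumb off 40 [-148.  -50.  124.] [[243.9, 170.0], [257.2, 168.9]] [[227.1, 199.6], [228.2, 185.7]]
  bar 110 plumb off 60 [-161.  -50.  109.] [[243.6, 170.6], [256.8, 169.5]] [[223.8, 199.9], [224.9, 186.2]]
  bar 130 plumb off 80 [-168.  -50.   91.] [[243.5, 172.8], [256.5, 171.8]] [[222.3, 200.5], [223.4, 186.9]]
  bar 150 plumb off 100 [-168.  -50.   71.] [[243.6, 176.5], [256.5, 175.5]] [[222.7, 201.2], [223.7, 187.8]]
end 2.1 [-111.  -50.  123.] [[247.9, 177.0], [255.5, 176.4]] [[237.8, 197.3], [238.4, 189.5]]
  bar 70 plumb off 20 [-129.  -50.  136.] [[244.4, 171.4], [257.9, 170.3]] [[232.3, 199.5], [233.4, 185.5]]
  bar 90 plumb off 40 [-146.  -50.  126.] [[244.0, 170.1], [257.3, 169.0]] [[227.6, 199.6], [228.7, 185.6]]
  bar 110 plumb off 60 [-159.  -50.  110.] [[243.7, 170.7], [256.9, 169.6]] [[224.3, 199.9], [225.4, 186.1]]
  bar 130 plumb off 80 [-166.  -50.   92.] [[243.6, 172.9], [256.6, 171.9]] [[222.8, 200.5], [223.9, 186.9]]
  bar 150 plumb off 100 [-166.  -50.   72.] [[243.7, 176.6], [256.5, 175.6]] [[223.2, 201.2], [224.3, 187.8]]
end 2.3 [-100.  -50.  124.] [[248.2, 179.0], [255.9, 178.4]] [[241.0, 197.4], [241.5, 189.6]]
  bar 70 plumb off 20 [-126.  -50.  137.] [[244.5, 171.7], [258.0, 170.6]] [[233.1, 199.5], [234.2, 185.5]]
  bar 90 plumb off 40 [-143.  -50.  127.] [[244.0, 170.4], [257.4, 169.3]] [[228.4, 199.6], [229.5, 185.6]]
  bar 110 plumb off 60 [-156.  -50.  112.] [[243.8, 170.9], [257.0, 169.9]] [[225.1, 199.9], [226.2, 186.1]]
  bar 130 plumb off 80 [-163.  -50.   93.] [[243.7, 173.2], [256.7, 172.2]] [[223.6, 200.5], [224.7, 186.9]]
  bar 150 plumb off 100 [-163.  -50.   73.] [[243.7, 176.9], [256.6, 175.9]] [[223.9, 201.2], [225.0, 187.8]]
```

View pics/t11z.png

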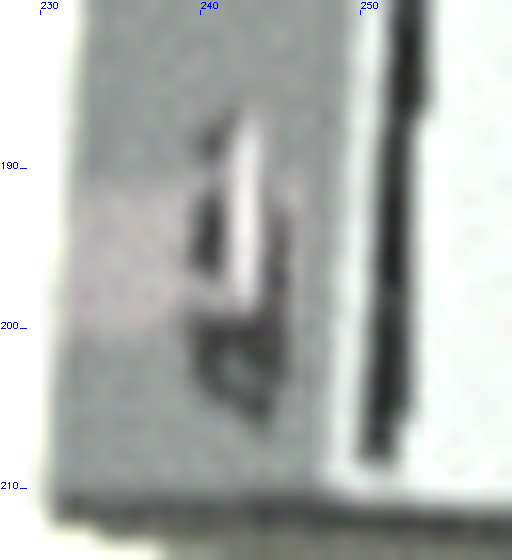

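View pics/s14z.png

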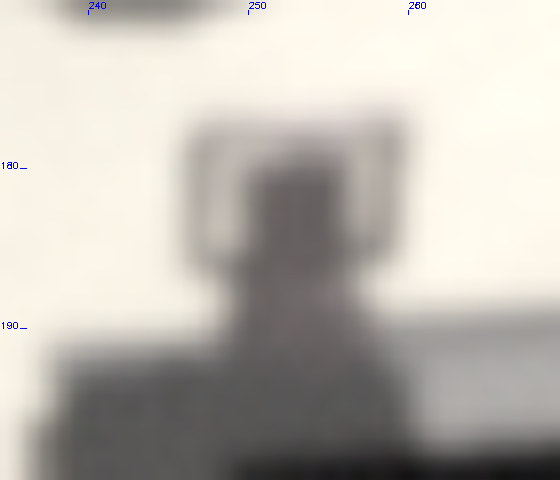

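Run:
```python
from h import *
c=np.load("case.npy")
P,e=tri((252.6,177.4),(242.6,193)); print(P,e)
cs,sn=np.cos(c[2]),np.sin(c[2]);d=P-[c[0],c[1],0];print("case",cs*d[0]+sn*d[1],-sn*d[0]+cs*d[1],P[2])
for L in(2.2,2.28,2.35):
    for thd in(20,30,40,50,60):
        th=np.radians(thd);print(L,thd,np.round(bar(L,th)),np.round(proj("side",W(c,bar(L,th))),1),np.round(proj("top",W(c,bar(L,th))),1), np.round(lev(L,-15,-5.5)))
# keeper seat position: with lever flat?
```

```text
[494.35887582  40.5978661  135.32271897] 0.9397280843827706
case -94.87402094327989 -49.04774903935641 135.32271897479347
2.2 20 [-80. -50. 132.] [[252.7 181.1]] [[246.9 193.6]] [-108.  -50.   83.]
2.2 30 [-89. -50. 136.] [[252.4 178.5]] [[244.4 193.2]] [-108.  -50.   83.]
2.2 40 [-98. -50. 139.] [[252.1 176.1]] [[241.6 192.9]] [-108.  -50.   83.]
2.2 50 [-108.  -50.  140.] [[251.8 174. ]] [[238.8 192.7]] [-108.  -50.   83.]
2.2 60 [-118.  -50.  139.] [[251.5 172.3]] [[236.  192.5]] [-108.  -50.   83.]
2.28 20 [-78. -50. 133.] [[252.7 181.2]] [[247.3 193.6]] [-107.  -50.   83.]
2.28 30 [-87. -50. 137.] [[252.4 178.6]] [[244.7 193.2]] [-107.  -50.   83.]
2.28 40 [-97. -50. 139.] [[252.1 176.2]] [[241.9 192.9]] [-107.  -50.   83.]
2.28 50 [-107.  -50.  140.] [[251.8 174.2]] [[239.1 192.7]] [-107.  -50.   83.]
2.28 60 [-117.  -50.  139.] [[251.5 172.4]] [[236.3 192.5]] [-107.  -50.   83.]
2.35 20 [-77. -50. 133.] [[252.8 181.4]] [[247.6 193.6]] [-106.  -50.   84.]
2.35 30 [-86. -50. 137.] [[252.5 178.8]] [[245.  193.2]] [-106.  -50.   84.]
2.35 40 [-96. -50. 140.] [[252.2 176.4]] [[242.2 192.9]] [-106.  -50.   84.]
2.35 50 [-106.  -50.  141.] [[251.9 174.3]] [[239.4 192.7]] [-106.  -50.   84.]
2.35 60 [-116.  -50.  140.] [[251.6 172.6]] [[236.6 192.5]] [-106.  -50.   84.]
```

Run:
```python
from h import *
c=np.load("case.npy"); Rt=Rtool(-4.5,0); T=lambda x,z,y=-50:W(c,(x,y,z))[0]
p,r=cmd();print(p)
rw=row(T(-150,250),Rt);print(T(-150,250),[float(v) for v in rw],nrows(rw))
b=(T(-150,250),Rt)
for q in((-150,134),(-115,134),(-80,134),(-80,200)): print(q,[float(v) for v in row(T(*q),Rt,b)])
```

```text
[577.34422725 -41.0045006  280.62074042]
[497.73026447  95.6288945  250.        ] [-2.252, -2.621, 2.067, -25.0, -0.0, -0.0] 3.862461103655116
(-150, 134) [0.0, -0.0, 2.9, 0.0, 0.0, 0.0]
(-115, 134) [0.0, 0.875, 2.9, 0.0, 0.0, 0.0]
(-80, 134) [0.0, 1.75, 2.9, 0.0, 0.0, 0.0]
(-80, 200) [0.0, 1.75, 1.25, 0.0, 0.0, 0.0]
```

{"fn": "send_rows", "kwargs": {"deltas": [[-0.4,-0.4,0,-3,0,0],[-0.9,-1.0,0.4,-8,0,0],[-1.4,-1.6,1,-14,0,0],[-1.9,-2.2,1.6,-20,0,0],[-2.25,-2.62,2.07,-25,0,0],[-2.25,-2.62,2.07,-25,0,0],[-2.25,-2.62,2.07,-25,0,0]]}}

```text
clock: 23.25
position: [496.6, 98.5, 249.3]
ee_rot: [3.141, 0.001, -0.071]
force: [0.7, -0.8, 0.5]
finger_gap: 0.1
```

{"fn": "send_rows", "kwargs": {"deltas": [[0,0,0.7,0,0,0],[0,0,1.5,0,0,0],[0,0,2.2,0,0,0],[0,0,2.7,0,0,0],[0,0,2.9,0,0,0],[0,0.2,2.9,0,0,0],[0,0.2,2.9,0,0,0]]}}

```text
clock: 23.83
position: [498.1, 86.1, 134.6]
ee_rot: [-3.141, -0.001, -0.081]
force: [0.5, -0.2, 0.3]
finger_gap: -0.1
```

Run:
```python
from h import *
apply([-2.25,-2.62,2.07,-25,0,0]);apply([0,.2,2.9,0,0,0])
p,r=cmd(); print(p)
s=snap("side",4,"s15");zoom(s,225,140,285,210,8,"pics/s15.png",1.5)
t=snap("top",4,"t15");zoom(t,205,160,275,220,8,"pics/t15.png",2)
o=w.observe(); print(o['clock'],o['position'],o['ee_rot'],o['force'])
```

```text
[497.19682684  87.65046732 133.86233159]
24.2333 [497.569479    87.9528315  134.50608822] [-3.14089718e+00 -1.19467735e-03 -7.81009348e-02] [ 0.97166052 -0.3359809  -0.09989045]
```

View pics/s15.png

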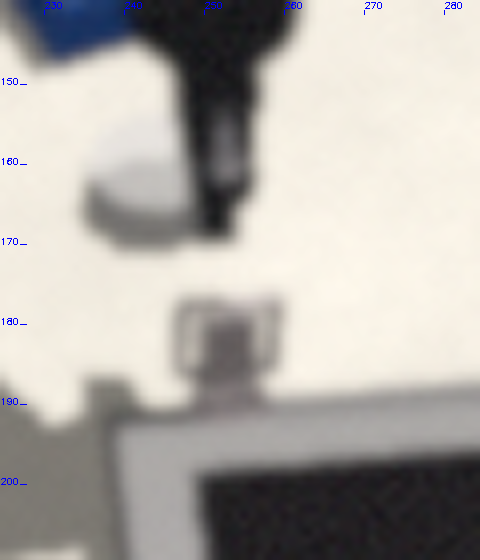

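View pics/t15.png

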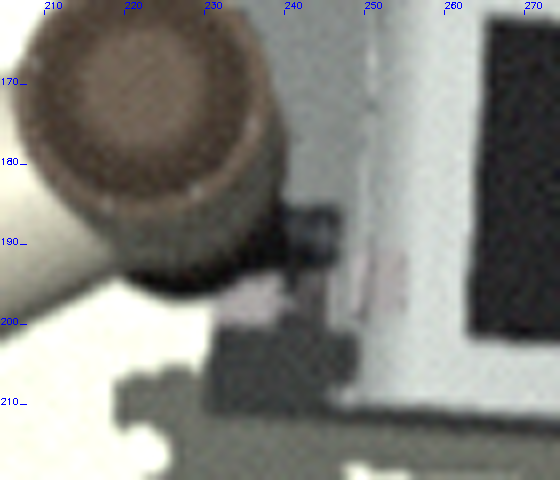

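{"fn": "send_rows", "kwargs": {"deltas": [[0,0.3,0,0,0,0],[0,0.55,0,0,0,0],[0,0.75,0,0,0,0],[0,0.9,0,0,0,0],[0,1.05,0,0,0,0],[0,1.2,0,0,0,0],[0,1.35,0,0,0,0],[0,1.5,0,0,0,0],[0,1.5,0,0,0,0],[0,1.5,0,0,0,0]]}}

```text
clock: 25.07
position: [492.6, 27.6, 133.9]
ee_rot: [-3.142, -0.0, -0.079]
force: [0.3, 0.0, -0.2]
finger_gap: 0.5
```

Run:
```python
from h import *
apply([0,1.5,0,0,0,0])
p,r=cmd(); print(p)
s=snap("side",4,"s16");zoom(s,225,140,285,210,8,"pics/s16.png",1.5)
o=w.observe(); print(o['clock'],o['position'],o['ee_rot'],o['force'])
```

```text
[492.48835177  27.83550048 133.86444585]
25.2667 [492.68427397  28.14586317 133.86079061] [-3.14158389e+00 -9.26842905e-05 -7.79702207e-02] [-0.9599194  -0.1462761   0.28011217]
```

View pics/s16.png

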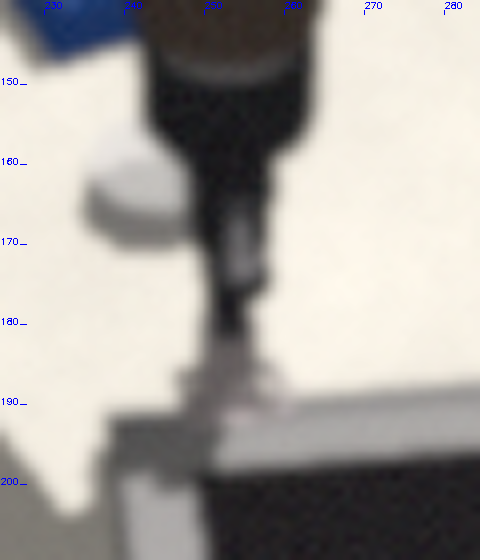

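{"fn": "send_rows", "kwargs": {"deltas": [[0,0,-0.6,0,0,0],[0,0,-1.3,0,0,0],[0,0.6,-2,0,0,0],[0,1.2,-2,0,0,0],[0,1.5,-2,0,0,0],[0,1.5,-2,0,0,0]]}}

```text
clock: 25.77
position: [487.2, -33.2, 213.8]
ee_rot: [-3.141, 0.0, -0.081]
force: [-0.9, 0.2, 0.0]
finger_gap: 0.4
```

Run:
```python
from h import *
apply([0,1.5,-2,0,0,0])
p,r=cmd(); print(p)
s=snap("side",6,"s17");zoom(s,232,165,272,205,14,"pics/s17.png",1.5)
t=snap("top",6,"t17");zoom(t,220,170,270,220,11,"pics/t17.png",2)
o=w.observe(); print(o['clock'],o['position'],o['ee_rot'],o['force'])
```

```text
[487.77813072 -31.97650118 213.86656004]
26.3667 [487.93252764 -31.6882595  213.77736794] [ 3.14148211e+00  1.34303485e-04 -7.79361135e-02] [-1.34545307 -0.18313568  0.44373843]
```

View pics/s17.png

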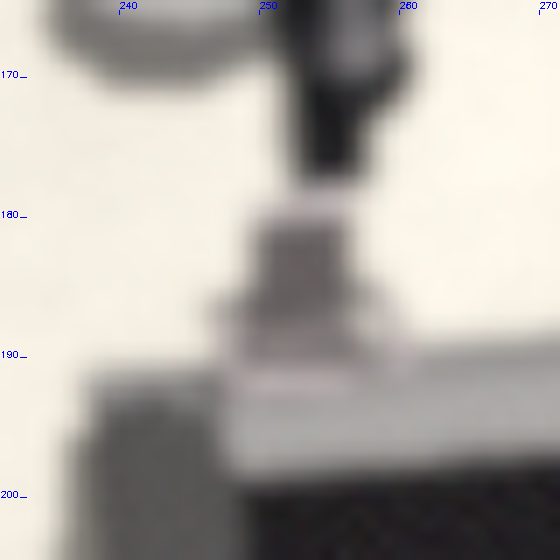

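View pics/t17.png

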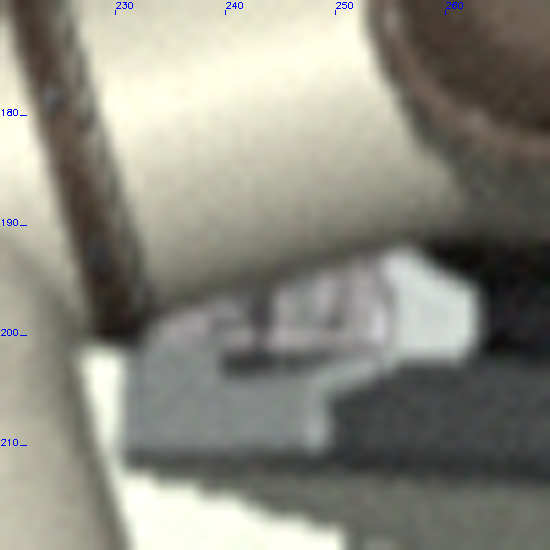

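Run:
```python
from h import *
c=np.load("case.npy")
for u,n in((31,3),(31,8),(34,17),(14,3),(28,3)):
    q=RIM+u*U+n*N; A=[(q[0],-75,q[2]),(q[0],-25,q[2])];print(u,n,np.round(q),np.round(proj("side",W(c,A)),1).tolist(),np.round(proj("top",W(c,A)),1).tolist())
for L in(2.2,2.3,2.4):
  A=[lev(L,-56,0,-64),lev(L,-56,0,-36)];print(L,np.round(A[0]),np.round(proj("side",W(c,A)),1).tolist(),np.round(proj("top",W(c,A)),1).tolist())
```

```text
31 3 [-53.   0. 102.] [[246.6, 192.7], [260.4, 191.5]] [[253.9, 202.2], [254.8, 188.5]]
31 8 [-56.   0. 106.] [[246.5, 191.3], [260.3, 190.1]] [[253.0, 202.0], [253.9, 188.2]]
34 17 [-60.   0. 115.] [[246.4, 188.9], [260.2, 187.8]] [[252.0, 201.6], [252.9, 187.8]]
14 3 [-66.   0.  91.] [[246.3, 192.1], [259.9, 190.9]] [[250.2, 202.3], [251.2, 188.7]]
28 3 [-55.   0. 100.] [[246.6, 192.6], [260.3, 191.4]] [[253.2, 202.2], [254.1, 188.5]]
2.2 [-105.  -64.  124.] [[248.1, 177.9], [255.7, 177.3]] [[239.4, 197.3], [239.9, 189.5]]
2.3 [-100.  -64.  124.] [[248.2, 179.0], [255.9, 178.4]] [[241.0, 197.4], [241.5, 189.6]]
2.4 [-94. -64. 124.] [[248.4, 180.1], [256.1, 179.5]] [[242.5, 197.6], [243.1, 189.8]]
```

Run:
```python
from h import *
c=np.load("case.npy"); Rt=Rtool(-4.5,0); T=lambda q:W(c,(q[0],-50,q[1]))[0]
p,r=cmd()
f=lambda v:[round(float(x),2) for x in v]
print(f(row(T((-74,150)),Rt)),f(row(T((-74,114)),Rt)))
b=(T((-74,114)),Rt)
for L in(2.3,2.1,1.9,1.7,1.5,1.3,1.1,.9,.7,.5,.3,.1,0,-.05):
    off=np.interp(L,[.5,1.1],[-14,14]); q=PIV+46*(-np.cos(L)*U+np.sin(L)*N)+2*(np.sin(L)*U+np.cos(L)*N); q=(q[0]+off,q[2])
    print(L,np.round(q),f(row(T(q),Rt,b)))
```

```text
[-0.0, -1.3, 1.6, 0.0, -0.0, -0.0] [-0.0, -1.3, 2.5, 0.0, -0.0, -0.0]
2.3 [-84. 114.] [-0.0, -0.25, -0.0, 0.0, 0.0, 0.0]
2.1 [-93. 114.] [-0.0, -0.48, 0.01, 0.0, 0.0, 0.0]
1.9 [-102.  112.] [-0.0, -0.71, 0.06, 0.0, 0.0, 0.0]
1.7 [-111.  108.] [-0.0, -0.92, 0.15, 0.0, 0.0, 0.0]
1.5 [-118.  103.] [-0.0, -1.1, 0.29, 0.0, 0.0, 0.0]
1.3 [-124.   96.] [-0.0, -1.26, 0.46, 0.0, 0.0, 0.0]
1.1 [-129.   88.] [-0.0, -1.38, 0.65, 0.0, 0.0, 0.0]
0.9 [-142.   79.] [-0.0, -1.69, 0.87, 0.0, 0.0, 0.0]
0.7 [-152.   70.] [-0.0, -1.96, 1.09, 0.0, 0.0, 0.0]
0.5 [-161.   61.] [-0.0, -2.18, 1.32, 0.0, 0.0, 0.0]
0.3 [-159.   52.] [-0.0, -2.12, 1.55, 0.0, 0.0, 0.0]
0.1 [-155.   44.] [-0.0, -2.02, 1.75, 0.0, 0.0, 0.0]
0 [-152.   40.] [-0.0, -1.95, 1.85, 0.0, 0.0, 0.0]
-0.05 [-151.   38.] [-0.0, -1.92, 1.89, 0.0, 0.0, 0.0]
```

{"fn": "send_rows", "kwargs": {"deltas": [[0,-0.6,0.3,0,0,0],[0,-1.1,0.9,0,0,0],[0,-1.3,1.5,0,0,0],[0,-1.3,2.0,0,0,0],[0,-1.3,2.3,0,0,0],[0,-1.3,2.5,0,0,0],[0,-1.3,2.5,0,0,0],[0,-1.3,2.5,0,0,0]]}}

```text
clock: 27.03
position: [492.3, 19.9, 114.1]
ee_rot: [3.141, -0.0, -0.078]
force: [0.2, 0.2, 0.2]
finger_gap: 0.1
```

Run:
```python
from h import *
apply([0,-1.3,2.5,0,0,0])
p,r=cmd(); print(p)
s=snap("side",4,"s18");zoom(s,225,150,275,210,10,"pics/s18.png",1.5)
o=w.observe(); print(o['clock'],o['position'],o['ee_rot'],o['force'])
```

```text
[491.86099159  19.85943028 113.86472777]
27.2333 [492.66786855  20.01101071 114.90533114] [-3.14076548e+00 -2.17480008e-03 -7.84895319e-02] [-0.16357955  0.74187965 -0.1158884 ]
```

View pics/s18.png

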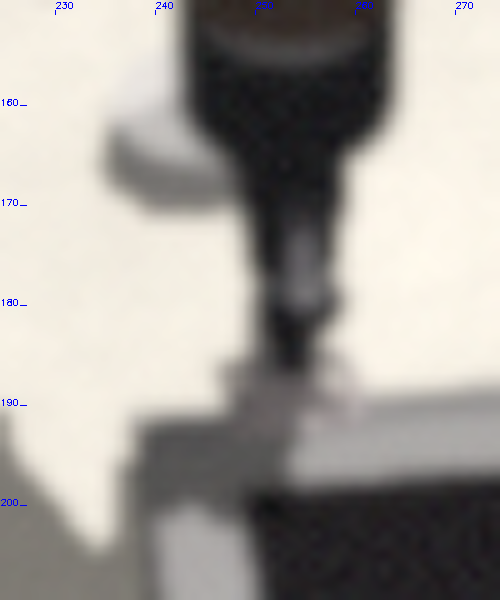

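Finger stands in front of the lever on the lid side, inside the loop (tip at about (253,187)); no contact force. Now push the lever over.

{"fn": "send_rows", "kwargs": {"deltas": [[0,-0.25,0,0,0,0],[0,-0.48,0.01,0,0,0],[0,-0.71,0.06,0,0,0],[0,-0.92,0.15,0,0,0],[0,-1.1,0.29,0,0,0],[0,-1.26,0.46,0,0,0],[0,-1.26,0.46,0,0,0]]}}

```text
clock: 27.82
position: [495.2, 71.2, 93.8]
ee_rot: [3.141, 0.002, -0.077]
force: [0.6, -0.3, -0.3]
finger_gap: -0.1
```

Run:
```python
from h import *
apply([0,-1.26,.46,0,0,0])
p,r=cmd(); print(p)
s=snap("side",4,"s19");zoom(s,225,150,275,210,10,"pics/s19.png",1.5)
t=snap("top",4,"t19");zoom(t,210,160,270,220,9,"pics/t19.png",2)
o=w.observe(); print(o['clock'],o['position'],o['ee_rot'],o['force'])
```

```text
[495.81651222  70.10332043  95.46295181]
28.2167 [496.00817251  69.91072303  95.64112365] [-3.14140732e+00 -3.55292119e-04 -7.89577130e-02] [-0.36988723 -0.72024395  0.15861573]
```

View pics/s19.png

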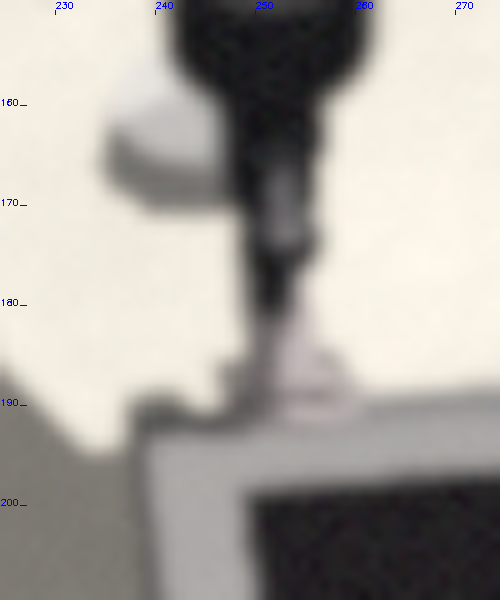

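View pics/t19.png

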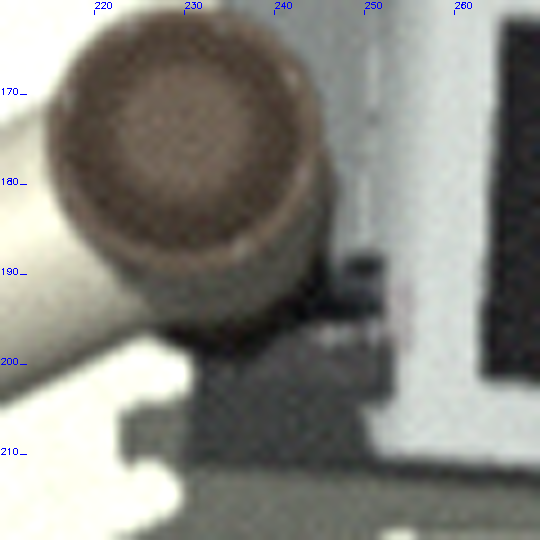

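{"fn": "send_rows", "kwargs": {"deltas": [[0,-0.12,0.19,0,0,0],[0,-0.28,0.3,0,0,0],[0,-0.43,0.41,0,0,0],[0,-0.57,0.52,0,0,0],[0,-0.7,0.63,0,0,0],[0,-0.81,0.75,0,0,0],[0,-0.88,0.86,0,0,0],[0,-0.88,0.86,0,0,0]]}}

```text
clock: 28.88
position: [498.4, 106.2, 59.8]
ee_rot: [3.141, 0.001, -0.078]
force: [0.3, -0.2, -0.0]
finger_gap: -0.0
```

Run:
```python
from h import *
apply([0,-.88,.86,0,0,0])
p,r=cmd(); print(p)
s=snap("side",4,"s20");zoom(s,225,150,275,210,10,"pics/s20.png",1.5)
o=w.observe(); print(o['clock'],o['position'],o['ee_rot'],o['force'])
```

```text
[498.57956837 105.19349262  61.06171147]
29.0833 [498.89069158 105.72119448  61.15619299] [-3.14113262e+00 -5.15365424e-04 -7.79667545e-02] [ 0.39394125 -0.09461708  0.25933698]
```

View pics/s20.png

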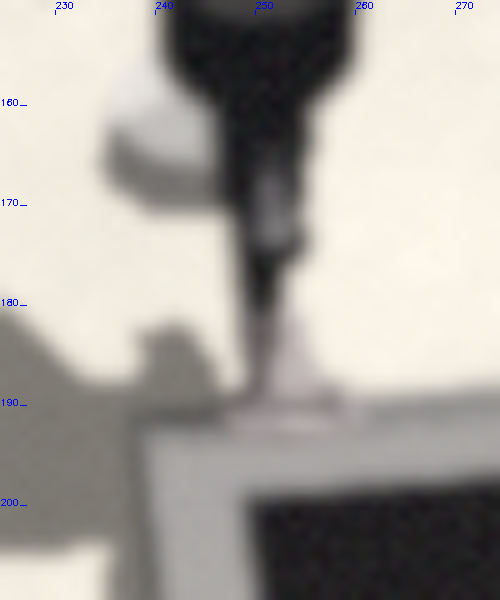

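Run:
```python
from h import *
c=np.load("case.npy")
print(proj("side",np.array([[498.8,105.6,61]])))
d=np.array([498.8,105.6])-c[:2];cs,sn=np.cos(c[2]),np.sin(c[2]);print("case",cs*d[0]+sn*d[1],-sn*d[0]+cs*d[1])
for L in(.1,.3,.5,.7,.9,1.1,1.3):
  A=[lev(L,-56,2,-64),lev(L,-56,2,-36),lev(L,-20,2,-36)];print(L,np.round(A[0]),np.round(proj("side",W(c,A)),1).tolist(),np.round(proj("top",W(c,A)),1).tolist())
s=np.load("pics/s20.npy");zoom(s,238,170,268,200,18,"pics/s20z.png",1.7)
t=snap("top",4,"t20");zoom(t,200,160,260,220,9,"pics/t20.png",2)
```

```text
[[250.36231378 179.14046503]]
case -160.0242754815088 -49.715079008642206
0.1 [-149.  -64.   38.] [[247.0, 185.6], [254.2, 185.0], [255.1, 186.9]] [[228.5, 199.8], [229.0, 192.4], [236.7, 192.1]]
0.3 [-154.  -64.   48.] [[246.9, 182.8], [254.0, 182.3], [255.1, 185.9]] [[227.0, 199.3], [227.6, 191.9], [236.3, 192.0]]
0.5 [-157.  -64.   59.] [[246.8, 180.4], [254.0, 179.8], [255.1, 185.1]] [[226.0, 198.9], [226.6, 191.4], [236.0, 191.8]]
0.7 [-158.  -64.   70.] [[246.7, 178.2], [254.0, 177.6], [255.1, 184.3]] [[225.6, 198.5], [226.2, 191.0], [236.0, 191.6]]
0.9 [-156.  -64.   81.] [[246.7, 176.4], [254.0, 175.9], [255.1, 183.8]] [[225.9, 198.1], [226.5, 190.5], [236.1, 191.5]]
1.1 [-152.  -64.   92.] [[246.8, 175.2], [254.1, 174.6], [255.2, 183.4]] [[226.7, 197.7], [227.3, 190.1], [236.5, 191.3]]
1.3 [-147.  -64.  101.] [[247.0, 174.4], [254.3, 173.8], [255.2, 183.2]] [[228.1, 197.5], [228.7, 189.8], [237.1, 191.2]]
```

View pics/s20z.png

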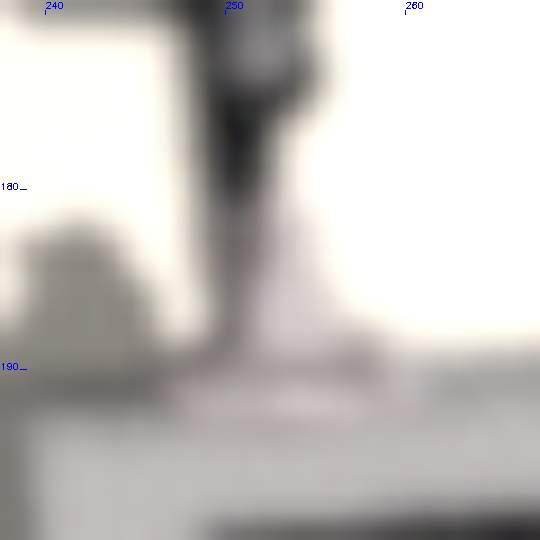

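View pics/t20.png

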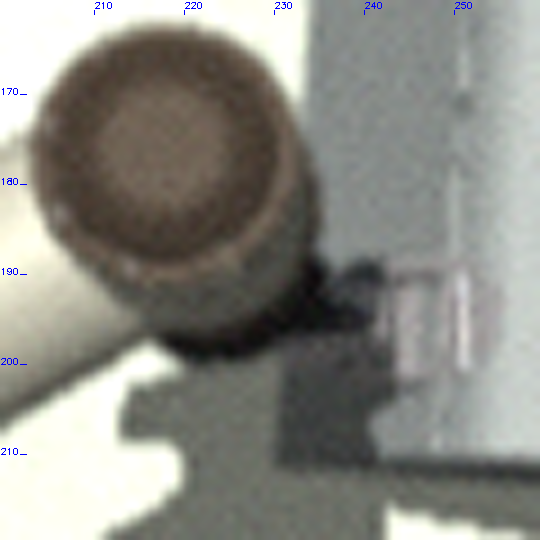

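{"fn": "send_rows", "kwargs": {"deltas": [[0,0.0,0.12,0,0,0],[0,0.02,0.23,0,0,0],[0,0.07,0.33,0,0,0],[0,0.12,0.43,0,0,0],[0,0.12,0.43,0,0,0]]}}

```text
clock: 29.7
position: [497.4, 99.7, 42.7]
ee_rot: [3.14, 0.002, -0.079]
force: [-1.0, -0.6, -0.3]
finger_gap: 0.1
```

{"fn": "send_rows", "kwargs": {"deltas": [[0,0.035,0.05,0,0,0],[0,0.07,0.1,0,0,0],[0,0.07,0.1,0,0,0],[0,0.07,0.1,0,0,0]]}}

```text
clock: 30.03
position: [498.1, 97.6, 39.8]
ee_rot: [3.142, 0.0, -0.078]
force: [0.3, 0.7, -0.5]
finger_gap: 0.1
```

{"fn": "send_rows", "kwargs": {"deltas": [[0,0.05,0.06,0,0,0],[0,0.1,0.12,0,0,0],[0,0.1,0.12,0,0,0],[0,0.1,0.12,0,0,0]]}}

```text
clock: 30.37
position: [499.0, 95.9, 37.9]
ee_rot: [-3.138, -0.004, -0.077]
force: [-8.3, 8.8, 18.7]
finger_gap: 0.7
```

Run:
```python
from h import *
apply([0,.12,.43,0,0,0]);apply([0,.07,.1,0,0,0]);apply([0,.1,.12,0,0,0])
p,r=cmd(); print(p)
s=snap("side",4,"s21");zoom(s,230,160,270,200,14,"pics/s21.png",1.5)
t=snap("top",4,"t21");zoom(t,200,160,260,220,9,"pics/t21.png",2)
o=w.observe(); print(o['clock'],o['position'],o['ee_rot'],o['force'])
```

```text
[497.66983064  93.62830202  35.06212026]
30.7667 [499.00765174  95.97996069  37.85889635] [-3.13808633 -0.00395555 -0.07701387] [-7.54628674  8.3341094  17.72684081]
```

View pics/s21.png

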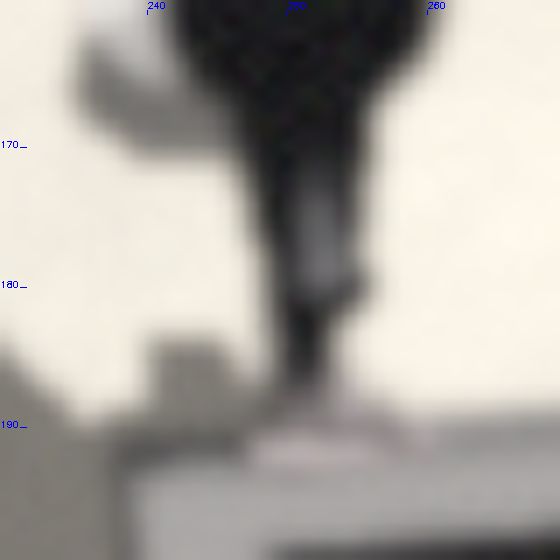

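View pics/t21.png

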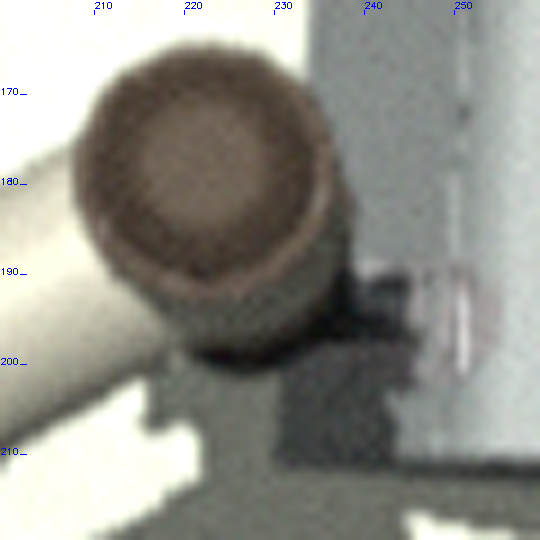

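{"fn": "send_rows", "kwargs": {"deltas": [[0,-0.3,-0.4,0,0,0],[0,-0.8,-1.0,0,0,0],[0,-1.4,-1.8,0,0,0],[0,-2.0,-2.6,0,0,0],[0,-2.8,-3.4,0,0,0],[0,-3.6,-4.2,0,0,0],[0,-4.5,-4.5,0,0,0],[0,-4.5,-4.5,0,0,0],[0,-4.5,-4.5,0,0,0]]}}

```text
clock: 31.52
position: [512.0, 275.2, 215.8]
ee_rot: [-3.14, -0.001, -0.076]
force: [-0.1, -0.1, -0.7]
finger_gap: 0.4
```

Run:
```python
from h import *
apply([0,-4.5,-4.5,0,0,0])
s=snap("side",6,"s22");zoom(s,228,165,308,245,7,"pics/s22.png",1.5)
t=snap("top",6,"t22");zoom(t,220,145,300,220,8,"pics/t22.png",2)
o=w.observe(); print(o['clock'],o['position'],o['ee_rot'],o['force'])
```

```text
32.1167 [511.91194262 272.81963319 214.97940111] [ 3.14143569e+00  9.20107223e-05 -7.87967873e-02] [ 0.09320054 -0.54451345 -0.5086392 ]
```

View pics/s22.png

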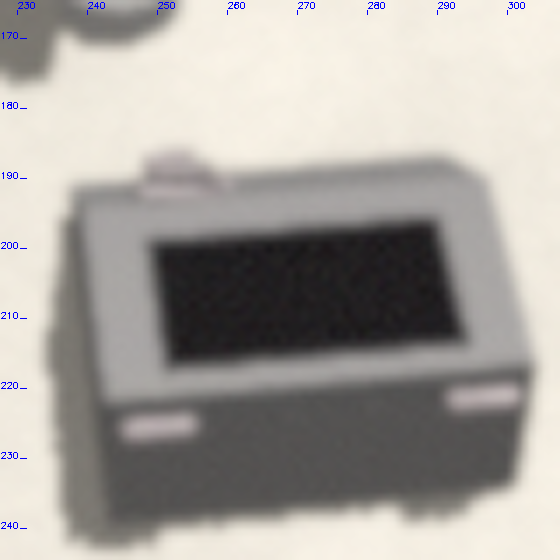

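View pics/t22.png

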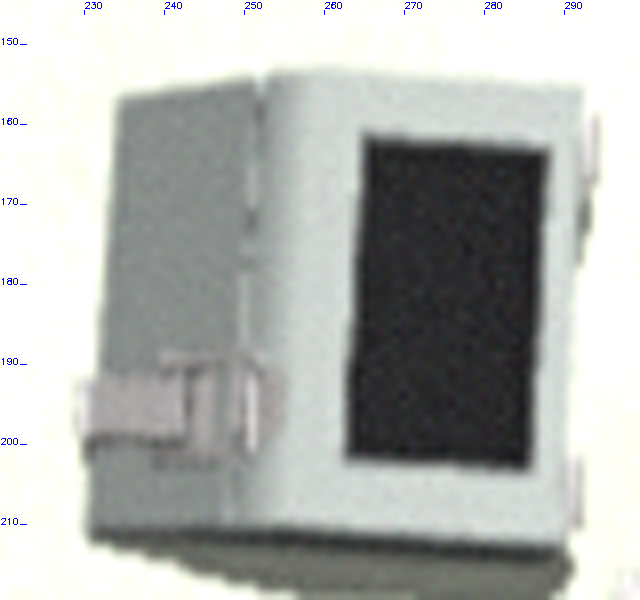

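Run:
```python
from h import *
c=np.load("case.npy")
for L in(-.05,0,.05,.1,.2,.3):
  A=[lev(L,-58,3,-64),lev(L,-58,3,-36)];print(L,np.round(proj("side",W(c,A)),1).tolist(),np.round(proj("top",W(c,A)),1).tolist())
s=np.load("pics/s22.npy");t=np.load("pics/t22.npy")
zoom(s,236,175,272,203,16,"pics/s22z.png",1.7);zoom(t,224,182,262,210,16,"pics/t22z.png",2)
# lid far/near edge rows: compare s14(gasket) and s22 
s14=np.load("pics/s14.npy").mean(2);s2=s.mean(2)
for u in(262,266,270,275,280): print(u,np.round(s14[184:204,u]).astype(int).tolist(),np.round(s2[184:204,u]).astype(int).tolist())
```

```text
-0.05 [[247.1, 187.4], [254.3, 186.8]] [[229.3, 200.1], [229.9, 192.8]]
0 [[247.1, 186.6], [254.2, 186.1]] [[228.8, 200.0], [229.4, 192.7]]
0.05 [[247.0, 185.9], [254.2, 185.3]] [[228.3, 199.9], [228.9, 192.5]]
0.1 [[247.0, 185.2], [254.1, 184.6]] [[227.9, 199.8], [228.5, 192.4]]
0.2 [[246.9, 183.8], [254.0, 183.2]] [[227.1, 199.5], [227.7, 192.2]]
0.3 [[246.8, 182.4], [254.0, 181.8]] [[226.4, 199.3], [227.0, 191.9]]
262 [158, 159, 159, 156, 147, 125, 104, 98, 102, 106, 106, 106, 99, 80, 47, 18, 7, 4, 5, 6] [153, 153, 152, 149, 140, 120, 100, 92, 94, 100, 103, 103, 100, 88, 62, 32, 13, 13, 15, 16]
266 [159, 159, 157, 154, 143, 119, 100, 100, 105, 109, 110, 107, 96, 71, 38, 10, 8, 5, 5, 7] [152, 152, 151, 148, 136, 112, 93, 90, 96, 101, 103, 103, 100, 85, 54, 24, 10, 14, 15, 14]
270 [158, 157, 156, 151, 135, 111, 99, 102, 108, 110, 109, 105, 92, 60, 27, 9, 7, 4, 8, 5] [151, 150, 150, 145, 130, 104, 90, 91, 97, 102, 103, 102, 92, 69, 39, 19, 13, 10, 14, 14]
275 [157, 156, 153, 143, 123, 104, 99, 104, 108, 109, 108, 100, 80, 48, 24, 18, 15, 17, 16, 15] [150, 148, 145, 137, 117, 97, 90, 93, 101, 103, 103, 100, 86, 58, 29, 17, 13, 12, 15, 15]
280 [155, 155, 151, 138, 113, 99, 101, 106, 110, 109, 106, 95, 70, 37, 19, 18, 18, 16, 14, 16] [149, 148, 144, 132, 107, 91, 91, 96, 102, 103, 101, 96, 77, 47, 23, 15, 14, 14, 14, 14]
```

View pics/s22z.png

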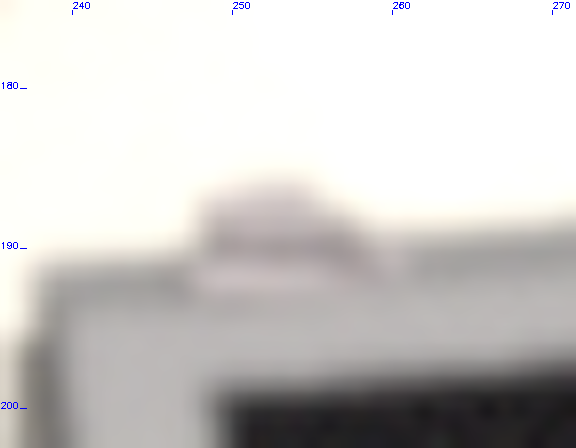

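View pics/t22z.png

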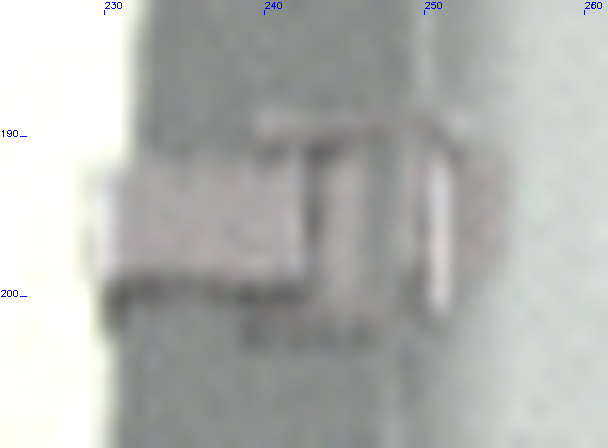

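Run:
```python
from workcell import *
o=observe();print(o['clock'],o['qd'].round(3),o['force'].round(2))
print(close_job())
```

```text
32.1167 [ 0.004 -0.001  0.002 -0.    -0.     0.   ] [ 0.09 -0.54 -0.51]
the job is handed in; nothing more can be done
None
```

I put the probe in the case's saddles with its head in the wide one, shut the lid, hooked the loop behind the keeper and pressed the lever flat. I handed the job in at 32.1 s of the 67 s allowed, and no verdict is reported.

**Last checks in the images:**
- **Lever:** it lies flat, with its end within about 1 px of where it should be at angle 0. It stayed there after I let go, so it has gone over centre.
- **Loop:** the bar sits behind the keeper, at about column 250.5 in the top view, where the seat should be.
- **Lid:** it dropped about 0.4 px between resting on the gasket and being latched. That fits it being drawn down, but the pictures are too coarse to confirm the 0.011 rad limit.
- **Probe:** before the lid closed it lay level in both saddles, about 2–3 mm from the cradle point by my estimate. I could not check it again with the lid shut.
- **Arm:** it stands clear of everything, with no contact force.

**What did not go to plan:**
- **Lean while placing the probe:** leaning the gripper 22 degrees, it caught on something about 10 mm above the saddles, most likely the front gasket. The contact was about 20 N. I lifted off and placed it at about 10 degrees instead, which seated cleanly.
- **Letting go:** I read about 12 N of contact while the fingers opened.
- **Side camera:** it disagreed with the case position I fitted by up to about 1.6 px.

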